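Open the carrying rack, unload the guarded chill box into it and close it

TASK

Open the carrying rack: lift the legged upper frame off the black tray by its handle and stand it in the middle of the rubber mat. Then unload every core key from the chill box, turning each until its hidden oblong foot lines up with the slot in the guard, drawing it up through the slot and standing it upright on the tray floor. When all the keys are in, stack the upper frame back over the tray with its four legs fully home in the corner sockets and let go, leaving the flask, the wax tree and the bottle where they stand.

Things in the scene. Friction and masses are not known exactly. Their poses are not given: they have to be found in the camera images.
- chill_box: fixed teal box 210 x 210 x 48 mm; origin at the centre of its underside, z up. Its top is a 4 mm guard sheet (underside 44 mm up) with four slots, 74 along x by 36 mm along y, centred at x, y = +-48, +-48 mm. Inside, undivided, keys stand on a cold plate 6 mm up: a key can rise 26 mm before its foot meets the guard. The finger plates stand clear above.
- tray: fixed black carrying tray (lower frame), 220 along x by 180 mm along y; origin at the centre of its underside, z up. Floor 6 mm up, rim 18 mm high. At the corners (x, y = +-95, +-75 mm) four square sockets, 30 mm outside, opening 20 x 20 mm, top 34 mm up, bottom level with the floor.
- mat: fixed flat black rubber mat, 240 along x by 220 mm along y, 3 mm thick, on the bench; origin at the centre of its underside, z up.
- frame_handle (a point): loose upper frame, 0.5 kg: open deck 220 (x) by 180 mm (y), 130 to 140 mm up, on four 14 mm legs with tapered tips at x, y = +-95, +-75 mm. Point: centre of the handle's grip bar (114 mm along x, 14 x 14 mm), over the deck's centre, 187 mm above the leg tips, z up. Starts seated over the empty tray; seated, the point is 193 mm above the tray's underside, either way round.
- key0_mid (a point): core key, 104 mm tall, 0.2 kg, bottom-heavy: flat steel foot 64 x 26 x 12 mm, round 12 mm stem from the foot's centre, and on top a flat upright finger plate 38 x 8 x 28 mm (76 to 104 mm above the underside), parallel to the foot's long side. Point: on the stem axis, 52 mm above the underside; x along foot and plate, y across the plate's 8 mm, z up. Absent in some starts.
- key1_mid (a point): another core key like key0 (same shape, size, point and axes). May be absent.
- key2_mid (a point): another core key like key0 (same shape, size, point and axes). May be absent.
- key3_mid (a point): another core key like key0 (same shape, size, point and axes). May be absent.
- flask_center (a point): bystander: perforated steel casting flask, 80 mm diameter, 110 mm tall, beyond the tray; this point is half-way up. To be left alone.
- wax_center (a point): bystander: wax tree on a round black rubber base, 90 mm diameter, 122 mm tall, beyond the tray; this point is 60 mm up. To be left alone.
- bottle_center (a point): bystander: white bottle, 56 mm diameter, 160 mm tall, beyond the tray; this point is 80 mm up. To be left alone.
Mind the look-alikes: they are no part of the job. What is shaped like the part that bears key1_mid but brown is not meant. Leave any brown look-alike of the part that bears key2_mid alone.

How it is judged:
On the way, in this order (a step that is already met when the one before it is completed fails the run):
1. the upper frame stands on its four legs on the rubber mat (x of frame_handle in the frame of mat between -0.035 and 0.035 m and y of frame_handle in the frame of mat between -0.04 and 0.04 m and z of frame_handle in the frame of mat between 0.184 and 0.196 m and angle between frame_handle's own z axis and vertical below 0.05 rad), for 0.2 s.
2. every key stands upright in the tray (x of key0_mid in the frame of tray between -0.09 and 0.09 m and y of key0_mid in the frame of tray between -0.075 and 0.075 m and z of key0_mid in the frame of tray between 0.053 and 0.063 m and angle between each of key0_mid, key1_mid, key2_mid, key3_mid's own z axis and vertical below 0.12 rad and x of key1_mid in the frame of tray between -0.09 and 0.09 m and y of key1_mid in the frame of tray between -0.075 and 0.075 m and z of key1_mid in the frame of tray between 0.053 and 0.063 m and x of key2_mid in the frame of tray between -0.09 and 0.09 m and y of key2_mid in the frame of tray between -0.075 and 0.075 m and z of key2_mid in the frame of tray between 0.053 and 0.063 m and x of key3_mid in the frame of tray between -0.09 and 0.09 m and y of key3_mid in the frame of tray between -0.075 and 0.075 m and z of key3_mid in the frame of tray between 0.053 and 0.063 m), for 0.2 s.
3. the upper frame's four legs are home in the tray's sockets (horizontal distance between frame_handle and tray below 0.008 m and angle between the x axis of frame_handle and the x axis of tray, either way round below 0.08 rad and angle between frame_handle's own z axis and vertical below 0.03 rad and z of frame_handle in the frame of tray between 0.188 and 0.198 m), for 0.2 s.
At the end, for the whole second after the job is handed in: Every key present stands upright (7 deg) on the tray floor inside the rim; the upper frame is level, all four legs at the bottom of the sockets (handle within 8 mm of the tray's centre, 5 mm of its seated height, sides parallel within 0.08 rad); all at rest (all of step 2 and all of step 3 and linear speed of each of upper_frame, key0, key1, key2, key3 below 0.02 m/s); the robot touches nothing.
It fails at once if the flask is knocked or shifted (more than 30 mm) (distance of flask_center from where it was at the start of the episode above 0.03 m).
It fails at once if the wax tree is knocked or shifted (more than 30 mm) (distance of wax_center from where it was at the start of the episode above 0.03 m).
It fails at once if the bottle is knocked or shifted (more than 30 mm) (distance of bottle_center from where it was at the start of the episode above 0.03 m).
Of key0, key1, key2, key3 only 3 to 4 are there at a start; the rules pass over those that are not, and their reading is None.
At some moment in a run one of key0, key1, key2, key3, upper_frame may be knocked a few centimetres aside while the robot is not near it.
It also fails if it takes over 210 s, if anything falls off the work surface, if the arm or the gripper's body presses on something with over 40 N, if the wrist force passes 120 N, or if a joint passes its speed limit or range.

ROBOT

A 6-joint arm with a two-finger parallel gripper is mounted at the origin on the work surface. World frame = base frame: x ahead of the robot, y to its left, z up, the work surface at z = 0. Lengths are in m, angles in rad, forces in N, time in s.
With the tool pointing down it reaches from about 0.25 to 0.725 m from the base axis. Payload 4 kg.
Tool frame: the origin (TCP) lies at the very end of the fingers, on their centre line; the grasp point (between the pads) lies 19 mm behind it (robot.tcp_to_grasp is the distance from the TCP to the grasp point, in m); z points along the fingers, y is the line along which they close (so a half turn about z gives the same grasp; the last joint's range is limited). The gripper opens to 85 mm and grips with 20 to 120 N. Pads are 22 mm wide; open, the fingers measure 114 mm over their backs; the gripper's body (76 mm by 85 mm) begins 54 mm behind the grasp point. The pads swing forward as they close: fully open they stand 13 mm farther back than shut.
Start: joints at [1.152, 0.241, 0.005, 1.335, 0, 1.571], TCP at [0.203, 0.457, 0.231] pointing down, gripper open.
Joint ranges: [-2.72, 2.72], [-1.05, 1.87], [-1.09, 1.28], [-1.99, 2.15], [-1.42, 1.44], [-3.14, 3.14]. Speed limits (rad/s): [2.79, 2.79, 3.14, 3.14, 3.14, 3.14].

INTERFACE

Orientations are given as a 3x3 rotation matrix whose columns are the frame's x, y, z axes.
In Python, from workcell import robot gives the robot as it stands.
- The arm moves only by the tool move_arm, never from a script. Its argument "commands" is a list that holds one entry, the list of rows, each a list of 7 numbers: the shift along the tool's x, y, z each as a share of 0.04 m, from -1 to 1, then the turn, a rotation vector about the tool's x, y, z each as a share of 6 degrees, from -1 to 1, then the opening, from -1 (shut) to 1 (fully open). A call has 1 to 10 rows; each row shifts and turns the commanded pose from where the row before left it, along the tool's axes as they then stand; what a row does not reach is not made up. A row lasts 1/8 s, in which the tool goes at most 62.5 mm and 10.7 degrees, less where a joint would pass 70% of its speed; a pose out of reach is approached as far as the arm can. A call with a number of a shift or a turn outside -1 to 1 is refused whole. A call with a gripper value outside its range is refused whole. The fingers move at their own pace and stop on an object; "newtons" is the grip in N (left out, the last holds). Time passes only in rows, so rows that do not move let the fingers close. It gives the time, the measured TCP pose, the force, the opening and the grip force at its end, in the units of the state.
- robot.get_state(): the state, without advancing time (a new reading comes with each control period).
- robot.read_camera(name): name is "scene" or "top" or "wrist"; returns a dict with "pixels" (400x640x3 uint8, blue, green, red), "fx", "fy", "cx", "cy" (pixels), "rvec" (rotation vector, rad) and "tvec" (3), from world to camera coordinates, as OpenCV has them. Camera axes: x right, y down, z forward; pixel columns grow to the right and rows downward; lengths in m; the calibration is good to about 2 mm. A picture is of the moment at which its call begins. There is no depth.
- robot.sign_off(): hands the job in; it is judged then, once.
The state is a dict: "t": time; "joints": joint angles; "dq": joint speeds; "tau": joint torques, N m; "position": TCP position; "eef_rot": TCP orientation; "force": force on the tool from outside, world axes, zero at the start; "torque": the same for the moment, N m; "grip_width": finger opening in m; "grasp_force": force on a finger pad.
Only numpy, scipy, OpenCV 4.12 (cv2) and the standard library are available. Lean on these libraries where they do the work, as an engineer would, in place of code of your own. Each camera call takes 0.05 s, during which the arm holds its last target. There are 200 camera calls.

## Working session

There is one attempt and no reset: what is moved stays moved. The work goes in short steps, Python scripts to look and compute and a tool call to move; the robot and the scene stay as the last step left them, time stands still between calls to the robot, and variables do not carry over. Pictures are saved under pics/ and viewed, at most 14 in all, crops included, and the job is handed in when it is done.

Besides the shell and the picture viewer there is one more tool, called after ">>>" as name(argument=value, ...) on one line, values as JSON. move_arm: Moves the arm, as the interface text tells. Shift numbers are shares of 0.04 m and turn numbers shares of 6 degrees, none past 1 either way. Its arguments: {"type":"object","properties":{"commands":{"type":"array","items":{"type":"array","items":{"type":"array","items":{"type":"number","minimum":-1,"maximum":1}}}},"newtons":{"type":"number"}},"required":["commands"]}

```bash
mkdir -p pics; ls
cat > h.py <<'E'
import numpy as np, cv2
from workcell import robot
def cam(n):
    c=robot.read_camera(n); R=cv2.Rodrigues(np.array(c["rvec"],float))[0]; t=np.array(c["tvec"],float).ravel()
    K=np.array([[c["fx"],0,c["cx"]],[0,c["fy"],c["cy"]],[0,0,1.]])
    return dict(im=np.array(c["pixels"],np.uint8),R=R,t=t,K=K,o=-R.T@t)
def ray(c,uv):
    d=c["R"].T@np.linalg.inv(c["K"])@np.array([uv[0],uv[1],1.]); return d/np.linalg.norm(d)
def onz(c,uv,z):
    d=ray(c,uv); return c["o"]+d*(z-c["o"][2])/d[2]
def proj(c,p):
    q=c["K"]@(c["R"]@np.array(p,float)+c["t"]); return q[:2]/q[2]
def two(c1,u1,c2,u2):
    d1,d2=ray(c1,u1),ray(c2,u2); A=np.stack([d1,-d2],1)
    s=np.linalg.lstsq(A,c2["o"]-c1["o"],rcond=None)[0]
    a,b=c1["o"]+d1*s[0],c2["o"]+d2*s[1]; return (a+b)/2,np.linalg.norm(a-b)
E
python3 - <<'E'
from h import *
for n in ["scene","top","wrist"]:
    c=cam(n); cv2.imwrite(f"pics/{n}0.png",c["im"]); print(n,c["K"][0,0],c["o"].round(3),ray(c,(320,200)).round(2))
s=robot.get_state(); print(s["eef_rot"],s["position"])
E
```

```text
pics
scene 476.53896348808945 [0.99  0.543 1.192] [-0.32 -0.39 -0.86]
top 507.1744034177076 [0.461 0.059 1.525] [ 0.1   0.02 -0.99]
wrist 302.0352853280634 [0.142 0.484 0.374] [ 0.26 -0.1  -0.96]
[[-9.13576394e-01  4.06666594e-01 -6.73178757e-04]
 [ 4.06667152e-01  9.13575188e-01 -1.48453128e-03]
 [ 1.12901283e-05 -1.62999242e-03 -9.99998671e-01]] [0.20313317 0.45635453 0.23060717]
```

View pics/scene0.png

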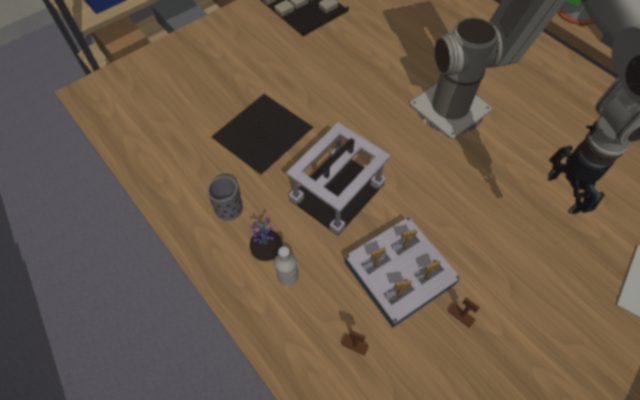

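View pics/top0.png

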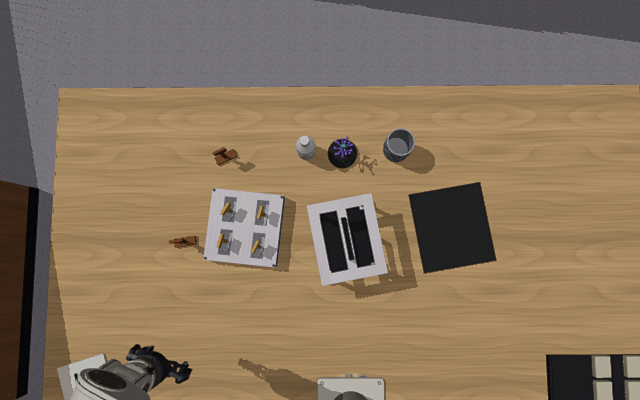

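Scene: frame handle bar at about (347,238) in top, mat (452,228), chill box (245,228) with four orange-plated keys, and two brown look-alikes at (225,156) and (183,241).

```bash
cat > m.py <<'E'
from h import *
def masks(c):
    im=c["im"]; hsv=cv2.cvtColor(im,cv2.COLOR_BGR2HSV); H,S,V=cv2.split(hsv)
    return dict(white=((S<50)&(V>135)).astype(np.uint8),black=((V<60)).astype(np.uint8),orange=((H>8)&(H<25)&(S>170)&(V>120)).astype(np.uint8))
def blobs(m,amin,box=None):
    n,l,st,ce=cv2.connectedComponentsWithStats(m); out=[]
    for i in range(1,n):
        if st[i,4]<amin: continue
        u,v=ce[i]
        if box and not(box[0]<u<box[2] and box[1]<v<box[3]): continue
        ct=max(cv2.findContours((l==i).astype(np.uint8),0,2)[0],key=len)
        out.append((ce[i],st[i,4],ct))
    return out
def rect(c,ct,z):
    P=np.array([onz(c,p[0],z)[:2] for p in ct],np.float32); (x,y),(w,h),a=cv2.minAreaRect(P*1000)
    if w<h: a+=90
    a=(a+90)%180-90
    return np.round([x/1000,y/1000,max(w,h),min(w,h),a],3)   # m,m,mm,mm,deg of long side
E
python3 - <<'E'
from m import *
c=cam("top"); s=cam("scene"); M=masks(c); W=masks(s)
for k,z in [("white",.146),("black",.003),("orange",.09)]:
    for ce,a,ct in blobs(M[k],15,(160,120,520,300)): print("top",k,ce.round(1),a,rect(c,ct,z), rect(c,ct,.048) if k=="white" else "", rect(c,ct,.2) if k=="black" else "")
for k,z in [("white",.146),("black",.003),("orange",.09)]:
    for ce,a,ct in blobs(W[k],15,(200,80,480,340)): print("scene",k,ce.round(1),a,rect(s,ct,z),rect(s,ct,.048))
out=np.hstack([cv2.resize(c["im"][180:280,195:295],None,fx=4,fy=4,interpolation=2),cv2.resize(s["im"][215:315,350:450],None,fx=4,fy=4,interpolation=2)])
cv2.imwrite("pics/k1.png",out)
E
```

```text
top white [301.8 141.9] 137 [  0.762   0.132  48.497  28.807 -37.266] [  0.784   0.137  51.944  30.854 -37.266] 
top white [242.4 226.5] 3609 [  0.527   0.291 196.526 196.497  -6.347] [  0.532   0.308 210.493 210.461  -6.347] 
top white [346.6 239.1] 2940 [4.94000e-01 1.10000e-02 2.21035e+02 1.81050e+02 1.07870e+01] [4.96000e-01 7.00000e-03 2.36743e+02 1.93916e+02 1.07870e+01] 
top black [401.3 135.9] 154 [ 0.804 -0.168 69.277 44.872 55.216]  [ 0.759 -0.139 60.31  39.064 55.216]
top black [341.7 156.2] 445 [7.5100e-01 1.7000e-02 8.6378e+01 7.5845e+01 8.3525e+01]  [7.1300e-01 2.3000e-02 7.5198e+01 6.6028e+01 8.3525e+01]
top black [221.6 153.4] 45 [  0.753   0.386  36.66   26.032 -68.084]  [  0.715   0.344  31.915  22.663 -68.084]
top black [395.4 157.2] 108 [ 0.744 -0.149 66.745 26.601 83.197]  [ 0.707 -0.122 58.106 23.158 83.197]
top black [451.7 227.3] 5748 [  0.531  -0.309 237.498 217.571   9.65 ]  [  0.522  -0.261 206.758 189.41    9.65 ]
top black [359.7 236.4] 995 [ 5.05000e-01 -3.40000e-02  1.76599e+02  5.14570e+01  1.05580e+01]  [ 5.00000e-01 -2.20000e-02  1.53741e+02  4.47970
[... 2394 characters left out ...]
.9267e+01]
scene black [216.3 195. ] 54 [  0.772  -0.202  54.741  20.319 -69.928] [  0.78   -0.174  52.669  19.55  -69.928]
scene black [237.8 199.4] 43 [ 0.733 -0.15  47.725 14.398 55.6  ] [ 0.743 -0.124 45.918 13.853 55.6  ]
scene black [266.5 247.1] 550 [ 7.5700e-01  2.4000e-02  8.6354e+01  8.0065e+01 -1.7750e+01] [ 7.6500e-01  4.4000e-02  8.3084e+01  7.7034e+01 -1.7750e+01]
scene black [369.6 293.8] 182 [  0.631   0.296 209.94    6.346  83.929] [  0.644   0.306 201.992   6.106  83.929]
scene black [466.4 308.6] 84 [ 0.471  0.492 39.12  32.345 10.195] [ 0.491  0.494 37.639 31.12  10.196]
scene black [353.5 339.7] 31 [ 0.741  0.365 23.353  9.008 62.78 ] [ 0.75   0.371 22.468  8.667 62.78 ]
```

View pics/k1.png

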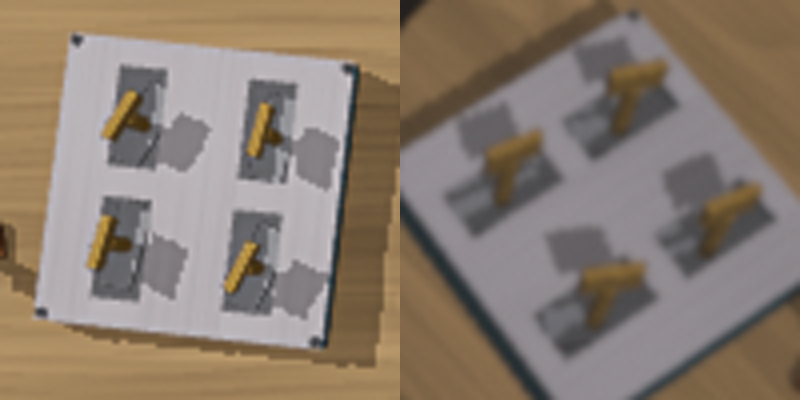

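```bash
cat > p.py <<'E'
from h import *
import sys
from scipy.spatial.transform import Rotation as Ro
def Rt(th):  # tool down; closing axis at yaw th+90deg
    s,c=np.sin(th),np.cos(th); return np.array([[-c,-s,0],[-s,c,0],[0,0,-1.]]).T.T if False else np.column_stack([[-c,-s,0],[-s,c,0],[0,0,-1.]])
def plan(p,deg,n,g,start=None):
    st=robot.get_state() if start is None else None
    P=np.array(st["position"]) if st else np.array(start[0]); R=np.array(st["eef_rot"]) if st else Rt(np.radians(start[1]))
    T=Rt(np.radians(deg)); w=Ro.from_matrix(R.T@T).as_rotvec()/n; d=(np.array(p)-P)/n
    rows=[]
    for i in range(n):
        q=R@Ro.from_rotvec(w*i).as_matrix(); rows.append([*np.round(q.T@d/.04,3),*np.round(np.degrees(w)/6,2),g])
    print(str([[float(x) for x in r] for r in rows]).replace(" ",""))
if __name__=="__main__":   # p.py x y z deg n g
    a=[float(x) for x in sys.argv[1:]]; plan(a[:3],a[3],int(a[4]),a[5],None if len(a)<7 else (a[6:9],a[9]))
E
python3 p.py 0.494 0.011 0.25 10.9 18 1
```

```text
[[-0.621,-0.401,-0.026,-0.0,-0.0,-0.32,1.0],[-0.607,-0.422,-0.026,-0.0,-0.0,-0.32,1.0],[-0.592,-0.442,-0.026,-0.0,-0.0,-0.32,1.0],[-0.577,-0.462,-0.026,-0.0,-0.0,-0.32,1.0],[-0.561,-0.481,-0.026,-0.0,-0.0,-0.32,1.0],[-0.544,-0.5,-0.026,-0.0,-0.0,-0.32,1.0],[-0.527,-0.518,-0.026,-0.0,-0.0,-0.32,1.0],[-0.509,-0.536,-0.026,-0.0,-0.0,-0.32,1.0],[-0.491,-0.552,-0.026,-0.0,-0.0,-0.32,1.0],[-0.472,-0.569,-0.026,-0.0,-0.0,-0.32,1.0],[-0.452,-0.584,-0.026,-0.0,-0.0,-0.32,1.0],[-0.432,-0.599,-0.026,-0.0,-0.0,-0.32,1.0],[-0.412,-0.614,-0.026,-0.0,-0.0,-0.32,1.0],[-0.391,-0.627,-0.026,-0.0,-0.0,-0.32,1.0],[-0.369,-0.64,-0.026,-0.0,-0.0,-0.32,1.0],[-0.347,-0.652,-0.026,-0.0,-0.0,-0.32,1.0],[-0.325,-0.664,-0.027,-0.0,-0.0,-0.32,1.0],[-0.303,-0.674,-0.027,-0.0,-0.0,-0.32,1.0]]
```

>>> move_arm(commands=[[[-0.62, -0.4, -0.03, 0, 0, -0.32, 1], [-0.61, -0.42, -0.03, 0, 0, -0.32, 1], [-0.59, -0.44, -0.03, 0, 0, -0.32, 1], [-0.58, -0.46, -0.03, 0, 0, -0.32, 1], [-0.56, -0.48, -0.03, 0, 0, -0.32, 1], [-0.54, -0.5, -0.03, 0, 0, -0.32, 1], [-0.53, -0.52, -0.03, 0, 0, -0.32, 1], [-0.51, -0.54, -0.03, 0, 0, -0.32, 1], [-0.49, -0.55, -0.03, 0, 0, -0.32, 1], [-0.47, -0.57, -0.03, 0, 0, -0.32, 1]]])

```text
t: 1.5
position: [0.3649, 0.2082, 0.2433]
eef_rot: [[-0.997, 0.082, -0.0], [0.082, 0.997, 0.0], [0.0, 0.0, -1.0]]
force: [0.1, 1.1, -0.3]
grip_width: 0.0851
grasp_force: 0.0
```

>>> move_arm(commands=[[[-0.45, -0.58, -0.03, 0, 0, -0.32, 1], [-0.43, -0.6, -0.03, 0, 0, -0.32, 1], [-0.41, -0.61, -0.03, 0, 0, -0.32, 1], [-0.39, -0.63, -0.03, 0, 0, -0.32, 1], [-0.37, -0.64, -0.03, 0, 0, -0.32, 1], [-0.35, -0.65, -0.03, 0, 0, -0.32, 1], [-0.33, -0.66, -0.03, 0, 0, -0.32, 1], [-0.3, -0.67, -0.03, 0, 0, -0.32, 1], [0, 0, 0, 0, 0, 0, 1]]])

```text
t: 2.62
position: [0.4935, 0.0098, 0.2526]
eef_rot: [[-0.984, -0.18, -0.0], [-0.18, 0.984, -0.0], [0.0, -0.0, -1.0]]
force: [0.2, -0.9, 0.6]
grip_width: 0.0856
grasp_force: 0.0
```

```bash
python3 - <<'E'
from m import *
s=robot.get_state(); print(np.round(s["position"],4), s["eef_rot"][:2])
c=cam("wrist"); cv2.imwrite("pics/w1.png",c["im"]); print(c["o"])
E
python3 p.py 0.494 0.011 0.174 10.9 4 1
```

```text
[0.4935 0.0098 0.2526] [[-9.83580522e-01 -1.80469688e-01 -2.20754404e-04]
 [-1.80469664e-01  9.83580543e-01 -1.24808599e-04]]
[ 0.42732336 -0.00219228  0.39656461]
[[-0.008,0.001,0.491,0.0,-0.0,-0.02,1.0],[-0.008,0.001,0.491,0.0,-0.0,-0.02,1.0],[-0.008,0.001,0.491,0.0,-0.0,-0.02,1.0],[-0.008,0.001,0.491,0.0,-0.0,-0.02,1.0]]
```

View pics/w1.png

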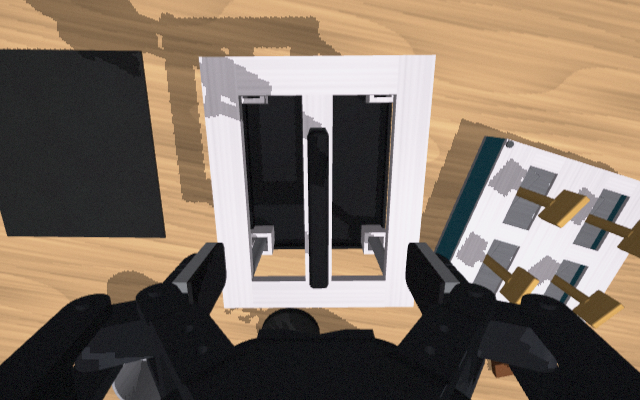

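The wrist view shows the grip bar at column 317, centred between the fingers and parallel with them. I'm lowering and gripping.

>>> move_arm(commands=[[[0, 0, 0.5, 0, 0, 0, 1], [0, 0, 0.5, 0, 0, 0, 1], [0, 0, 0.5, 0, 0, 0, 1], [0, 0, 0.46, 0, 0, 0, 1], [0, 0, 0, 0, 0, 0, -1], [0, 0, 0, 0, 0, 0, -1], [0, 0, 0, 0, 0, 0, -1], [0, 0, 0, 0, 0, 0, -1], [0, 0, 0, 0, 0, 0, -1], [0, 0, 0, 0, 0, 0, -1]]], newtons=80)

```text
t: 3.92
position: [0.4933, 0.0114, 0.1754]
eef_rot: [[-0.983, -0.184, 0.002], [-0.184, 0.983, 0.001], [-0.002, 0.0, -1.0]]
force: [-1.5, 1.3, 6.0]
grip_width: 0.0123
grasp_force: 78.7
```

>>> move_arm(commands=[[[0, 0, -0.25, 0, 0, 0, -1], [0, 0, -0.25, 0, 0, 0, -1], [0, 0, -0.4, 0, 0, 0, -1], [0, 0, -0.5, 0, 0, 0, -1], [0, 0, -0.5, 0, 0, 0, -1], [0, 0, -0.5, 0, 0, 0, -1], [0, 0, 0, 0, 0, 0, -1]]])

```text
t: 4.8
position: [0.4938, 0.011, 0.2719]
eef_rot: [[-0.983, -0.183, 0.003], [-0.183, 0.983, -0.0], [-0.003, -0.001, -1.0]]
force: [1.0, 0.2, -5.0]
grip_width: 0.0119
grasp_force: 78.3
```

```bash
python3 - <<'E'
from m import *
s=robot.get_state(); print(np.round(s["position"],4),s["grip_width"],s["force"])
c=cam("top"); q=cam("scene"); 
for ce,a,ct in blobs(masks(c)["white"],500,(300,150,400,300)): print(ce,a,*[rect(c,ct,.146+d) for d in (0.08,.09,.096)])
for ce,a,ct in blobs(masks(q)["white"],500,(250,80,400,220)): print(ce,a,rect(q,ct,.236))
# bare tray
bl=[b for b in blobs(masks(c)["black"],300,(290,180,400,300))]
for ce,a,ct in bl: print("blk",ce,a,rect(c,ct,.018))
cv2.imwrite("pics/t2.png",np.hstack([c["im"][170:300,280:440],q["im"][80:210,240:400]]))
E
python3 p.py 0.532 -0.307 0.262 9.7 9 -1
```

```text
[0.4938 0.011  0.2719] 0.011921128805693336 [ 0.97835483  0.20511796 -5.03302592]
[356.70869919 299.70520325] 12300 [ 3.48000e-01 -7.00000e-03  5.26186e+02  1.86633e+02  7.78100e+00] [ 3.49000e-01 -6.00000e-03  5.22135e+02  1.85196e+02  7.78100e+00] [ 3.50000e-01 -6.00000e-03  5.19705e+02  1.84334e+02  7.78100e+00]
[338.18394161 151.75474453] 2055 [4.91000e-01 1.00000e-02 2.20393e+02 1.78165e+02 1.09700e+01]
[[0.054,-0.888,0.022,0.0,-0.0,0.02,-1.0],[0.052,-0.889,0.022,0.0,-0.0,0.02,-1.0],[0.051,-0.889,0.022,0.0,-0.0,0.02,-1.0],[0.05,-0.889,0.022,0.0,-0.0,0.02,-1.0],[0.048,-0.889,0.022,0.0,-0.0,0.02,-1.0],[0.047,-0.889,0.022,0.0,-0.0,0.02,-1.0],[0.045,-0.889,0.022,0.0,-0.0,0.02,-1.0],[0.044,-0.889,0.022,0.0,-0.0,0.02,-1.0],[0.042,-0.889,0.022,0.0,-0.0,0.02,-1.0]]
```

>>> move_arm(commands=[[[0.04, -0.5, 0, 0, 0, 0, -1], [0.05, -0.8, 0, 0, 0, 0, -1], [0.05, -0.9, 0, 0, 0, 0.03, -1], [0.05, -0.9, 0, 0, 0, 0.03, -1], [0.05, -0.9, 0, 0, 0, 0.03, -1], [0.05, -0.9, 0, 0, 0, 0.03, -1], [0.05, -0.9, 0, 0, 0, 0.03, -1], [0.05, -0.9, 0, 0, 0, 0.03, -1], [0.04, -0.8, 0, 0, 0, 0, -1], [0.02, -0.5, 0, 0, 0, 0, -1]]])

```text
t: 6.15
position: [0.5304, -0.3085, 0.2681]
eef_rot: [[-0.987, -0.163, -0.003], [-0.163, 0.987, 0.002], [0.003, 0.002, -1.0]]
force: [-0.7, -0.2, -5.0]
grip_width: 0.0125
grasp_force: 78.4
```

>>> move_arm(commands=[[[0, 0, 0, 0, 0, 0, -1], [0, 0, 0.4, 0, 0, 0, -1], [0, 0, 0.5, 0, 0, 0, -1], [0, 0, 0.5, 0, 0, 0, -1], [0, 0, 0.4, 0, 0, 0, -1], [0, 0, 0.3, 0, 0, 0, -1], [0, 0, 0.15, 0, 0, 0, -1], [0, 0, 0, 0, 0, 0, -1]]])

```text
t: 7.15
position: [0.531, -0.3068, 0.1801]
eef_rot: [[-0.986, -0.165, -0.001], [-0.165, 0.986, 0.001], [0.001, 0.001, -1.0]]
force: [-0.4, -0.4, -5.1]
grip_width: 0.0123
grasp_force: 78.4
```

Run:
```python
from m import *
s=robot.get_state(); print(np.round(s["position"],4),np.round(s["eef_rot"],3),s["force"])
c=cam("top"); q=cam("scene"); 
cv2.imwrite("pics/t3.png",np.hstack([cv2.resize(c["im"][150:300,290:510],None,fx=1.8,fy=1.8),cv2.resize(q["im"][80:230,200:420],None,fx=1.8,fy=1.8)]))
```

```text
[ 0.531  -0.3068  0.1801] [[-0.986 -0.165 -0.001]
 [-0.165  0.986  0.001]
 [ 0.001  0.001 -1.   ]] [-0.41461064 -0.37814629 -5.10951526]
```

View pics/t3.png

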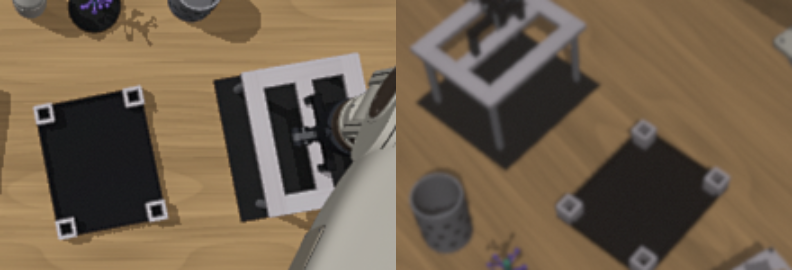

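The frame hangs over the mat centre, and the tray with four white sockets is clear. I'm lowering the last ~8 mm and releasing.

>>> move_arm(commands=[[[0, 0, 0.08, 0, 0, 0, -1], [0, 0, 0.06, 0, 0, 0, -1], [0, 0, 0.05, 0, 0, 0, -1], [0, 0, 0, 0, 0, 0, -1], [0, 0, 0, 0, 0, 0, -1]]])

```text
t: 7.88
position: [0.5312, -0.3071, 0.1729]
eef_rot: [[-0.986, -0.165, 0.0], [-0.165, 0.986, 0.0], [-0.0, -0.0, -1.0]]
force: [-0.6, -0.5, -4.5]
grip_width: 0.0123
grasp_force: 78.6
```

>>> move_arm(commands=[[[0, 0, 0, 0, 0, 0, 1], [0, 0, 0, 0, 0, 0, 1], [0, 0, 0, 0, 0, 0, 1], [0, 0, 0, 0, 0, 0, 1], [0, 0, -0.4, 0, 0, 0, 1], [0, 0, -0.6, 0, 0, 0, 1], [0, 0, -0.6, 0, 0, 0, 1], [0, 0, -0.6, 0, 0, 0, 1], [0, 0, 0, 0, 0, 0, 1]]])

```text
t: 9.0
position: [0.5325, -0.3078, 0.2644]
eef_rot: [[-0.986, -0.165, 0.006], [-0.165, 0.986, -0.003], [-0.005, -0.004, -1.0]]
force: [0.2, -0.7, 0.2]
grip_width: 0.0854
grasp_force: 0.0
```

```bash
python3 - <<'E'
from m import *
c=cam("top"); q=cam("scene")
for n,c in (("t",c),("s",q)):
    for ce,a,ct in blobs(masks(c)["black"],1000,(300,170,400,300) if n=="t" else (290,130,400,240)): print(n,ce,a,rect(c,ct,.006),rect(c,ct,.018))
    hh=[]
    for ce,a,ct in blobs(masks(c)["white"],15,(300,170,400,290) if n=="t" else (285,130,400,240)): hh.append(onz(c,ce,.034)); print(ce,a,hh[-1].round(4))
    print(np.mean(hh,0))
E
python3 p.py 0.532 0.309 0.26 0 22 1
```

```text
t [345.16250624 240.01647529] 4006 [4.94000e-01 1.00000e-02 2.19712e+02 1.79339e+02 1.09410e+01] [4.94000e-01 1.00000e-02 2.17977e+02 1.77922e+02 1.09410e+01]
[363.79104478 202.70149254] 67 [ 0.6021 -0.0454  0.034 ]
[313.72307692 212.63076923] 65 [0.5735 0.1025 0.034 ]
[376.95652174 266.72463768] 69 [ 0.4147 -0.0813  0.034 ]
[326.04761905 276.95238095] 63 [0.3859 0.0671 0.034 ]
[0.49403522 0.01074134 0.034     ]
s [336.71164247 190.81981213] 3513 [4.93000e-01 1.20000e-02 2.23417e+02 1.83442e+02 1.07810e+01] [4.98000e-01 1.70000e-02 2.21155e+02 1.81585e+02 1.07810e+01]
nan
  return _methods._mean(a, axis=axis, dtype=dtype,
  ret = ret.dtype.type(ret / rcount)
```

>>> move_arm(commands=[[[-0.14, 0.88, 0, 0, 0, 0.09, 1], [-0.14, 0.89, 0, 0, 0, 0.09, 1], [-0.13, 0.89, 0, 0, 0, 0.09, 1], [-0.12, 0.9, 0, 0, 0, 0.09, 1], [-0.11, 0.9, 0, 0, 0, 0.09, 1], [-0.1, 0.9, 0, 0, 0, 0.09, 1], [-0.1, 0.9, 0, 0, 0, 0.09, 1], [-0.09, 0.9, 0, 0, 0, 0.09, 1], [-0.08, 0.9, 0, 0, 0, 0.09, 1], [-0.07, 0.9, 0, 0, 0, 0.09, 1]]])

```text
t: 10.35
position: [0.5291, 0.0551, 0.2594]
eef_rot: [[-0.997, -0.071, -0.003], [-0.071, 0.997, -0.0], [0.003, -0.0, -1.0]]
force: [0.3, 0.1, 0.1]
grip_width: 0.0852
grasp_force: 0.0
```

>>> move_arm(commands=[[[-0.06, 0.9, 0, 0, 0, 0.09, 1], [-0.06, 0.9, 0, 0, 0, 0.09, 1], [-0.05, 0.9, 0, 0, 0, 0.09, 1], [-0.04, 0.9, 0, 0, 0, 0.09, 1], [-0.03, 0.9, 0, 0, 0, 0.09, 1], [-0.02, 0.9, 0, 0, 0, 0.09, 1], [-0.02, 0.9, 0, 0, 0, 0.09, 1], [0, 0, 0, 0, 0, 0, 1]]])

```text
t: 11.35
position: [0.5293, 0.3083, 0.2587]
eef_rot: [[-1.0, -0.009, -0.003], [-0.009, 1.0, -0.001], [0.003, -0.001, -1.0]]
force: [-0.4, -0.1, 0.5]
grip_width: 0.0855
grasp_force: 0.0
```

Run:
```python
from m import *
import pickle
s=robot.get_state(); print(np.round(s["position"],4),np.round(s["joints"],3))
c=cam("wrist"); pickle.dump(c,open("wA.pkl","wb")); cv2.imwrite("pics/w2.png",c["im"])
t=cam("top"); M=masks(t)
for ce,a,ct in blobs(M["white"],500,(390,150,520,300)): print("frame",ce,a,rect(t,ct,.143))
```

```text
[0.5293 0.3083 0.2587] [0.527 0.469 0.404 1.509 0.    0.518]
frame [463.59420761 224.799219  ] 3073 [  0.532  -0.308 221.067 181.635   9.585]
```

View pics/w2.png

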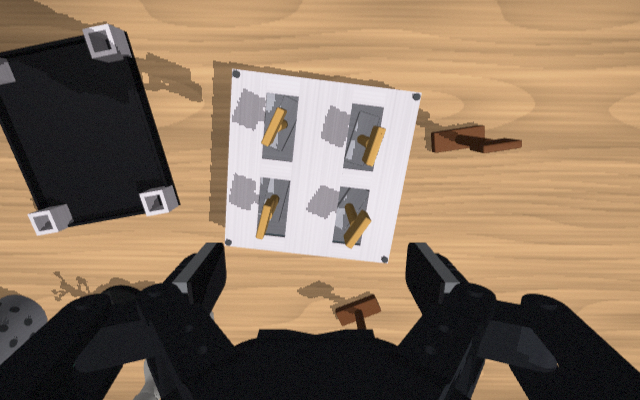

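The four keys show golden top edges at about (275,127), (374,146), (265,221) and (357,230). The brown look-alikes lie outside the box. I'm taking a second wrist view for triangulation.

>>> move_arm(commands=[[[-0.5, 0, 0, 0, 0, 0, 1], [-0.5, 0, 0, 0, 0, 0, 1], [-0.5, 0, 0, 0, 0, 0, 1], [0, 0, 0, 0, 0, 0, 1], [0, 0, 0, 0, 0, 0, 1]]])

```text
t: 12.08
position: [0.5899, 0.3056, 0.2607]
eef_rot: [[-1.0, -0.004, -0.001], [-0.004, 1.0, -0.0], [0.001, -0.0, -1.0]]
force: [0.7, -0.3, 0.6]
grip_width: 0.0857
grasp_force: 0.0
```

```bash
cat > k.py <<'E'
from m import *
import pickle
def tops(c,box=(200,30,430,270),thr=None):
    hsv=cv2.cvtColor(c["im"],cv2.COLOR_BGR2HSV); H,S,V=cv2.split(hsv)
    m=((H>13)&(H<28)&(S>135)&(V>thr)).astype(np.uint8)
    m=cv2.morphologyEx(m,cv2.MORPH_OPEN,np.ones((3,3),np.uint8))
    return blobs(m,40,box)
E
python3 - <<'E'
from k import *
s=robot.get_state(); print(np.round(s["position"],4))
c=cam("wrist"); pickle.dump(c,open("wB.pkl","wb")); a=pickle.load(open("wA.pkl","rb"))
hs=cv2.cvtColor(a["im"],cv2.COLOR_BGR2HSV)
for p in [(275,127),(374,146),(284,124),(363,145),(265,221),(357,230),(350,210),(300,50)]: print(p,hs[p[1],p[0]])
for n,q in (("A",a),("B",c)):
    for ce,ar,ct in tops(q,thr=150): print(n,ce.round(1),ar,rect(q,ct,.11))
cv2.imwrite("pics/w3.png",cv2.resize(c["im"][0:220,180:440],None,fx=2.7,fy=2.7))
E
```

```text
[0.5899 0.3056 0.2607]
(275, 127) [ 18 140 220]
(374, 146) [ 18 143 217]
(284, 124) [ 19 152 109]
(363, 145) [ 17 104  88]
(265, 221) [ 18 143 218]
(357, 230) [ 18 142 187]
(350, 210) [ 18 150  80]
(300, 50) [ 16 109 201]
A [272.7 126.1] 301 [  0.474   0.267  36.213   7.27  -26.338]
A [375.1 146. ] 246 [  0.492   0.365  36.226   6.322 -15.867]
A [263.  221.4] 225 [  0.57    0.255  36.006   7.191 -14.993]
A [358.1 232.3] 195 [  0.58    0.353  36.438   6.403 -31.79 ]
B [273.1  57.2] 353 [  0.474   0.267  36.397   7.461 -26.65 ]
B [381.   78.7] 301 [  0.492   0.365  36.272   6.75  -15.107]
B [263.6 162.6] 269 [  0.57    0.255  36.103   7.411 -14.801]
B [363.1 174.2] 229 [  0.581   0.353  36.271   6.459 -31.972]
```

View pics/w3.png

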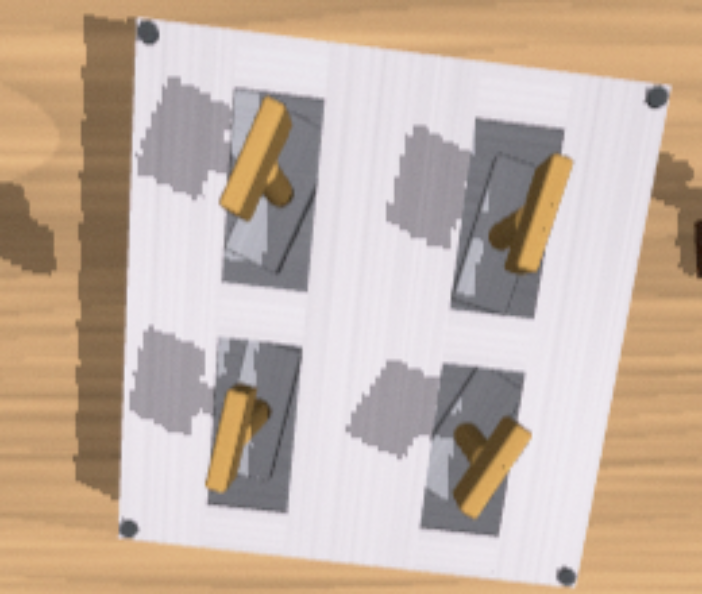

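Both views put the plate tops on the z = 0.110 plane, with matching sizes and positions, so the height is confirmed. The first key is the far-left one at (0.5805, 0.353), yaw -31.9°.

```bash
python3 p.py 0.5805 0.353 0.15 -31.9 7 0.2
```

```text
[[0.032,0.168,0.396,-0.0,-0.0,0.77,0.2],[0.046,0.165,0.396,-0.0,-0.0,0.77,0.2],[0.059,0.161,0.396,-0.0,-0.0,0.77,0.2],[0.072,0.156,0.396,-0.0,-0.0,0.77,0.2],[0.084,0.15,0.396,-0.0,-0.0,0.77,0.2],[0.096,0.142,0.396,-0.0,-0.0,0.77,0.2],[0.107,0.134,0.396,-0.0,-0.0,0.77,0.2]]
```

>>> move_arm(commands=[[[0.03, 0.17, 0.4, 0, 0, 0.77, 0.2], [0.05, 0.17, 0.4, 0, 0, 0.77, 0.2], [0.06, 0.16, 0.4, 0, 0, 0.77, 0.2], [0.07, 0.16, 0.4, 0, 0, 0.77, 0.2], [0.08, 0.15, 0.4, 0, 0, 0.77, 0.2], [0.1, 0.14, 0.4, 0, 0, 0.77, 0.2], [0.11, 0.13, 0.4, 0, 0, 0.77, 0.2], [0, 0, 0, 0, 0, 0, 0.2], [0, 0, 0, 0, 0, 0, 0.2]]])

```text
t: 13.25
position: [0.5809, 0.354, 0.1499]
eef_rot: [[-0.848, 0.529, 0.001], [0.529, 0.848, 0.0], [-0.001, 0.001, -1.0]]
force: [-0.3, -1.1, 0.3]
grip_width: 0.0514
grasp_force: 0.0
```

```bash
python3 - <<'E'
from h import *
s=robot.get_state(); print(np.round(s["position"],4),s["grip_width"])
E
python3 p.py 0.5805 0.353 0.077 -31.9 4 0.2
```

```text
[0.5809 0.354  0.1499] 0.05144681864455361
[[-0.001,-0.007,0.456,0.0,0.0,-0.0,0.2],[-0.001,-0.007,0.456,0.0,0.0,-0.0,0.2],[-0.001,-0.006,0.456,0.0,0.0,-0.0,0.2],[-0.001,-0.006,0.456,0.0,0.0,-0.0,0.2]]
```

>>> move_arm(commands=[[[0, 0, 0.46, 0, 0, 0, 0.2], [0, -0.01, 0.46, 0, 0, 0, 0.2], [0, -0.01, 0.46, 0, 0, 0, 0.2], [0, 0, 0.44, 0, 0, 0, 0.2], [0, 0, 0, 0, 0, 0, -1], [0, 0, 0, 0, 0, 0, -1], [0, 0, 0, 0, 0, 0, -1], [0, 0, 0, 0, 0, 0, -1], [0, 0, -0.1, 0, 0, 0, -1], [0, 0, -0.1, 0, 0, 0, -1]]], newtons=60)

```text
t: 14.5
position: [0.5801, 0.3532, 0.0839]
eef_rot: [[-0.848, 0.53, -0.001], [0.53, 0.848, -0.0], [0.0, -0.001, -1.0]]
force: [0.1, -0.2, -1.8]
grip_width: 0.0081
grasp_force: 58.6
```

```bash
python3 p.py 0.5845 0.3514 0.09 -6.3 6 -1
```

```text
[[-0.019,0.003,-0.025,-0.0,-0.0,-0.71,-1.0],[-0.02,0.002,-0.025,-0.0,-0.0,-0.71,-1.0],[-0.02,0.001,-0.025,-0.0,-0.0,-0.71,-1.0],[-0.02,-0.001,-0.025,-0.0,-0.0,-0.71,-1.0],[-0.02,-0.002,-0.025,-0.0,-0.0,-0.71,-1.0],[-0.019,-0.004,-0.025,-0.0,-0.0,-0.71,-1.0]]
```

>>> move_arm(commands=[[[-0.02, 0, -0.02, 0, 0, -0.71, -1], [-0.02, 0, -0.02, 0, 0, -0.71, -1], [-0.02, 0, -0.02, 0, 0, -0.71, -1], [-0.02, 0, -0.02, 0, 0, -0.71, -1], [-0.02, 0, -0.02, 0, 0, -0.71, -1], [-0.02, 0, -0.02, 0, 0, -0.71, -1], [0, 0, 0, 0, 0, 0, -1], [0, 0, 0, 0, 0, 0, -1]]])

```text
t: 15.5
position: [0.5848, 0.3515, 0.0888]
eef_rot: [[-0.994, 0.114, -0.0], [0.114, 0.994, -0.0], [0.0, -0.0, -1.0]]
force: [-1.1, -0.0, -2.2]
grip_width: 0.008
grasp_force: 58.6
```

```bash
python3 - <<'E'
from h import *
s=robot.get_state(); print(np.round(s["position"],4),np.degrees(np.arctan2(-s["eef_rot"][0][1],s["eef_rot"][1][1])),s["force"])
E
python3 p.py 0.5845 0.3514 0.11 -6.3 2 -1
```

```text
[0.5848 0.3515 0.0888] -6.532585975045725 [-1.11106859 -0.01016822 -2.24745836]
[[0.003,-0.002,-0.265,-0.0,-0.0,-0.02,-1.0],[0.003,-0.002,-0.265,-0.0,-0.0,-0.02,-1.0]]
```

>>> move_arm(commands=[[[0, 0, -0.2, 0, 0, -0.03, -1], [0, 0, -0.25, 0, 0, 0, -1], [0, 0, -0.3, 0, 0, 0, -1], [0, 0, -0.3, 0, 0, 0, -1], [0, 0, -0.4, 0, 0, 0, -1], [0, 0, -0.5, 0, 0, 0, -1], [0, 0, -0.5, 0, 0, 0, -1], [0, 0, -0.5, 0, 0, 0, -1], [0, 0, 0, 0, 0, 0, -1]]])

```text
t: 16.62
position: [0.5861, 0.3523, 0.21]
eef_rot: [[-0.994, 0.11, 0.005], [0.11, 0.994, 0.003], [-0.004, 0.003, -1.0]]
force: [0.1, -0.4, -1.4]
grip_width: 0.0079
grasp_force: 58.6
```

```bash
cat > tr.py <<'E'
import numpy as np
c=np.array([.494,.0108]); a=np.radians(10.85)
for x in(.042,-.042):
    for y in(.038,-.038): print(x,y,(c+[x*np.cos(a)-y*np.sin(a),x*np.sin(a)+y*np.cos(a)]).round(4))
E
python3 tr.py; python3 p.py 0.5281 -0.0186 0.205 10.85 12 -1;python3 - <<'E'
from h import *
s=robot.get_state(); print(np.round(s["position"],4),s["force"])
E
```

```text
0.042 0.038 [0.5281 0.056 ]
0.042 -0.038 [ 0.5424 -0.0186]
-0.042 0.038 [0.4456 0.0402]
-0.042 -0.038 [ 0.4599 -0.0344]
[[0.035,-0.781,0.008,0.0,0.0,-0.24,-1.0],[0.055,-0.78,0.008,0.0,0.0,-0.24,-1.0],[0.074,-0.779,0.008,0.0,0.0,-0.24,-1.0],[0.094,-0.776,0.008,0.0,0.0,-0.24,-1.0],[0.113,-0.774,0.009,0.0,0.0,-0.24,-1.0],[0.132,-0.771,0.009,0.0,0.0,-0.24,-1.0],[0.151,-0.767,0.009,0.0,0.0,-0.24,-1.0],[0.171,-0.763,0.009,0.0,0.0,-0.24,-1.0],[0.19,-0.759,0.009,0.0,0.0,-0.24,-1.0],[0.208,-0.754,0.01,0.0,0.0,-0.24,-1.0],[0.227,-0.748,0.01,0.0,0.0,-0.24,-1.0],[0.246,-0.742,0.01,0.0,0.0,-0.24,-1.0]]
[0.5861 0.3523 0.21  ] [ 0.12805237 -0.38999353 -1.40384963]
```

>>> move_arm(commands=[[[0, -0.6, 0, 0, 0, -0.24, -1], [0.03, -0.8, 0, 0, 0, -0.24, -1], [0.04, -0.8, 0, 0, 0, -0.24, -1], [0.06, -0.8, 0, 0, 0, -0.24, -1], [0.08, -0.8, 0, 0, 0, -0.24, -1], [0.1, -0.8, 0, 0, 0, -0.24, -1], [0.12, -0.8, 0, 0, 0, -0.24, -1], [0.14, -0.8, 0, 0, 0, -0.24, -1], [0.16, -0.8, 0, 0, 0, -0.24, -1], [0.18, -0.8, 0, 0, 0, -0.24, -1]]])

```text
t: 17.88
position: [0.5498, 0.0375, 0.2062]
eef_rot: [[-0.99, -0.142, -0.001], [-0.142, 0.99, -0.0], [0.001, 0.0, -1.0]]
force: [-0.0, 0.1, -1.2]
grip_width: 0.0082
grasp_force: 58.7
```

>>> move_arm(commands=[[[0.2, -0.75, 0, 0, 0, -0.24, -1], [0.2, -0.5, 0, 0, 0, -0.24, -1], [0, 0, 0, 0, 0, 0, -1], [0, 0, 0, 0, 0, 0, -1]]])

```text
t: 18.38
position: [0.5421, -0.0129, 0.2066]
eef_rot: [[-0.982, -0.19, -0.001], [-0.19, 0.982, 0.001], [0.0, 0.001, -1.0]]
force: [-0.2, -0.9, -2.0]
grip_width: 0.008
grasp_force: 58.7
```

```bash
python3 p.py 0.5424 -0.0186 0.079 10.85 6 -1;python3 - <<'E'
from m import *
c=cam("wrist"); cv2.imwrite("pics/w4.png",c["im"])
E
```

```text
[[0.003,-0.024,0.531,0.0,-0.0,0.0,-1.0],[0.003,-0.024,0.531,0.0,-0.0,0.0,-1.0],[0.003,-0.024,0.531,0.0,-0.0,0.0,-1.0],[0.003,-0.024,0.531,0.0,-0.0,0.0,-1.0],[0.003,-0.024,0.531,0.0,-0.0,0.0,-1.0],[0.003,-0.024,0.531,0.0,-0.0,0.0,-1.0]]
```

View pics/w4.png

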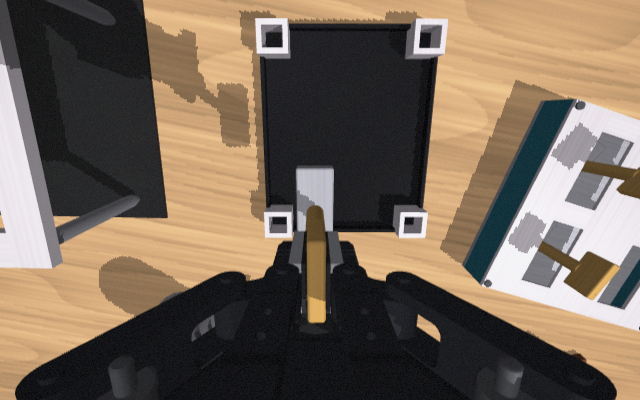

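The key hangs upright, with its foot (314,195) parallel to the tray. I'm lowering and releasing it.

>>> move_arm(commands=[[[0, -0.05, 0.6, 0, 0, 0, -1], [0, -0.05, 0.6, 0, 0, 0, -1], [0, -0.05, 0.6, 0, 0, 0, -1], [0, 0, 0.6, 0, 0, 0, -1], [0, 0, 0.4, 0, 0, 0, -1], [0, 0, 0.2, 0, 0, 0, -1], [0, 0, 0.1, 0, 0, 0, -1], [0, 0, 0.1, 0, 0, 0, -1], [0, 0, 0, 0, 0, 0, -1], [0, 0, 0, 0, 0, 0, -1]]])

```text
t: 19.68
position: [0.5437, -0.0192, 0.0794]
eef_rot: [[-0.982, -0.19, 0.001], [-0.19, 0.982, -0.0], [-0.001, -0.0, -1.0]]
force: [0.1, 0.1, -1.7]
grip_width: 0.008
grasp_force: 58.7
```

>>> move_arm(commands=[[[0, 0, 0.04, 0, 0, 0, -1], [0, 0, 0.03, 0, 0, 0, -1], [0, 0, 0, 0, 0, 0, 0], [0, 0, 0, 0, 0, 0, 0], [0, 0, 0, 0, 0, 0, 0], [0, 0, -0.4, 0, 0, 0, 0], [0, 0, -0.6, 0, 0, 0, 0], [0, 0, -0.6, 0, 0, 0, 0.2], [0, 0, -0.4, 0, 0, 0, 0.2], [0, 0, 0, 0, 0, 0, 0.2]]])

```text
t: 20.92
position: [0.5449, -0.0192, 0.1586]
eef_rot: [[-0.982, -0.191, 0.005], [-0.191, 0.982, -0.0], [-0.005, -0.001, -1.0]]
force: [-0.3, 0.0, -0.3]
grip_width: 0.0511
grasp_force: 0.0
```

```bash
cat >> k.py <<'E'
def look(z=.11,thr=150,minlen=25):
    """all upright plate tops seen by the wrist camera"""
    c=cam("wrist")
    for ce,ar,ct in tops(c,(0,0,640,400),thr):
        r=rect(c,ct,z)
        if 25<r[2]<50 and r[3]<16: print("plate",ce.round(0),r)
E
python3 - <<'E'
from k import *
s=robot.get_state(); print(np.round(s["position"],4)); look()
t=cam("top"); cv2.imwrite("pics/t5.png",cv2.resize(t["im"][130:290,190:510],None,fx=2.4,fy=2.4))
for ce,a,ct in blobs(masks(t)["white"],500,(390,150,520,300)): print("frame",rect(t,ct,.143))
E
python3 p.py 0.570 0.255 0.15 -14.9 10 0.2
```

```text
[ 0.5449 -0.0192  0.1586]
plate [315. 215.] [ 5.4400e-01 -1.9000e-02  3.7012e+01  7.3370e+00  1.0738e+01]
frame [  0.532  -0.308 221.067 181.42    9.585]
[[-0.196,0.66,0.016,0.0,0.0,0.43,0.2],[-0.166,0.668,0.016,0.0,0.0,0.43,0.2],[-0.136,0.675,0.016,0.0,0.0,0.43,0.2],[-0.105,0.68,0.016,0.0,0.0,0.43,0.2],[-0.074,0.685,0.016,0.0,0.0,0.43,0.2],[-0.043,0.687,0.016,0.0,0.0,0.43,0.2],[-0.012,0.688,0.016,0.0,0.0,0.43,0.2],[0.019,0.688,0.016,0.0,0.0,0.43,0.2],[0.05,0.687,0.016,0.0,0.0,0.43,0.2],[0.081,0.684,0.016,0.0,0.0,0.43,0.2]]
```

Key 1 stands at (0.544, -0.019), parallel with the tray. Next is the key at (0.570, 0.255).

>>> move_arm(commands=[[[-0.2, 0.66, 0, 0, 0, 0.43, 0.2], [-0.17, 0.67, 0, 0, 0, 0.43, 0.2], [-0.14, 0.67, 0, 0, 0, 0.43, 0.2], [-0.1, 0.68, 0, 0, 0, 0.43, 0.2], [-0.07, 0.68, 0, 0, 0, 0.43, 0.2], [-0.04, 0.69, 0, 0, 0, 0.43, 0.2], [-0.01, 0.69, 0, 0, 0, 0.43, 0.2], [0.02, 0.69, 0, 0, 0, 0.43, 0.2], [0.05, 0.69, 0, 0, 0, 0.43, 0.2], [0.08, 0.68, 0, 0, 0, 0.43, 0.2]]])

```text
t: 22.28
position: [0.5691, 0.2556, 0.1548]
eef_rot: [[-0.966, 0.257, -0.002], [0.257, 0.966, -0.001], [0.002, -0.002, -1.0]]
force: [0.1, -1.3, 0.2]
grip_width: 0.0512
grasp_force: 0.0
```

>>> move_arm(commands=[[[0, 0, 0, 0, 0, 0, 0.2], [0, 0, 0, 0, 0, 0, 0.2]]])

```text
t: 22.52
position: [0.5692, 0.2543, 0.1551]
eef_rot: [[-0.967, 0.255, -0.002], [0.255, 0.967, -0.001], [0.001, -0.002, -1.0]]
force: [0.4, -0.3, -0.1]
grip_width: 0.0509
grasp_force: 0.0
```

```bash
python3 - <<'E'
from k import *
s=robot.get_state(); print(np.round(s["position"],4)); look()
E
python3 p.py 0.570 0.255 0.077 -14.9 4 0.2
```

```text
[0.5692 0.2543 0.1551]
plate [469.  47.] [  0.492   0.366  36.776   6.479 -16.351]
plate [295.  63.] [  0.474   0.267  37.028   7.483 -26.611]
plate [316. 218.] [  0.57    0.255  36.523   7.903 -14.986]
[[-0.003,0.008,0.49,-0.0,-0.0,0.0,0.2],[-0.003,0.007,0.49,-0.0,-0.0,0.0,0.2],[-0.003,0.007,0.49,-0.0,-0.0,0.0,0.2],[-0.003,0.007,0.49,-0.0,-0.0,0.0,0.2]]
```

Same pattern: grip, lift a little, then turn to -6.3° and shift to the slot centre (0.5739, 0.256).

>>> move_arm(commands=[[[0, 0.01, 0.5, 0, 0, 0, 0.2], [0, 0.01, 0.5, 0, 0, 0, 0.2], [0, 0, 0.48, 0, 0, 0, 0.2], [0, 0, 0.46, 0, 0, 0, 0.2], [0, 0, 0, 0, 0, 0, -1], [0, 0, 0, 0, 0, 0, -1], [0, 0, 0, 0, 0, 0, -1], [0, 0, 0, 0, 0, 0, -1], [0, 0, -0.1, 0, 0, 0, -1], [0, 0, -0.1, 0, 0, 0, -1]]])

```text
t: 23.82
position: [0.5697, 0.2557, 0.0865]
eef_rot: [[-0.967, 0.256, -0.001], [0.256, 0.967, -0.0], [0.001, -0.0, -1.0]]
force: [0.7, 0.8, -2.2]
grip_width: 0.0075
grasp_force: 58.6
```

```bash
python3 p.py 0.5739 0.256 0.09 -6.3 4 -1
```

```text
[[-0.025,0.008,-0.022,-0.0,-0.0,-0.35,-1.0],[-0.025,0.007,-0.022,-0.0,-0.0,-0.35,-1.0],[-0.025,0.006,-0.022,-0.0,-0.0,-0.35,-1.0],[-0.025,0.006,-0.022,-0.0,-0.0,-0.35,-1.0]]
```

>>> move_arm(commands=[[[-0.03, 0.01, -0.02, 0, 0, -0.35, -1], [-0.03, 0.01, -0.02, 0, 0, -0.35, -1], [-0.02, 0, -0.02, 0, 0, -0.36, -1], [-0.02, 0, -0.02, 0, 0, -0.36, -1], [0, 0, 0, 0, 0, 0, -1], [0, 0, 0, 0, 0, 0, -1], [0, 0, -0.2, 0, 0, 0, -1], [0, 0, -0.25, 0, 0, 0, -1], [0, 0, -0.25, 0, 0, 0, -1]]])

```text
t: 24.95
position: [0.5744, 0.2558, 0.1189]
eef_rot: [[-0.994, 0.11, 0.001], [0.11, 0.994, 0.0], [-0.001, 0.001, -1.0]]
force: [0.9, 0.0, -1.1]
grip_width: 0.0079
grasp_force: 58.6
```

>>> move_arm(commands=[[[0, 0, -0.3, 0, 0, 0, -1], [0, 0, -0.4, 0, 0, 0, -1], [0, 0, -0.4, 0, 0, 0, -1], [0, 0, 0, 0, 0, 0, -1]]])

```text
t: 25.45
position: [0.5754, 0.2562, 0.1642]
eef_rot: [[-0.994, 0.11, 0.004], [0.11, 0.994, 0.002], [-0.004, 0.002, -1.0]]
force: [-0.5, 0.7, -2.0]
grip_width: 0.0075
grasp_force: 58.6
```

```bash
python3 p.py 0.5281 0.056 0.165 10.85 8 -1
```

```text
[[0.078,-0.638,-0.004,0.0,0.0,-0.36,-1.0],[0.102,-0.635,-0.004,0.0,0.0,-0.36,-1.0],[0.126,-0.63,-0.004,0.0,0.0,-0.36,-1.0],[0.149,-0.625,-0.004,0.0,0.0,-0.36,-1.0],[0.172,-0.619,-0.004,0.0,0.0,-0.36,-1.0],[0.196,-0.612,-0.003,0.0,0.0,-0.36,-1.0],[0.218,-0.605,-0.003,0.0,0.0,-0.36,-1.0],[0.241,-0.596,-0.003,0.0,0.0,-0.36,-1.0]]
```

>>> move_arm(commands=[[[0.08, -0.64, 0, 0, 0, -0.36, -1], [0.1, -0.64, 0, 0, 0, -0.36, -1], [0.13, -0.63, 0, 0, 0, -0.36, -1], [0.15, -0.63, 0, 0, 0, -0.36, -1], [0.17, -0.62, 0, 0, 0, -0.36, -1], [0.2, -0.61, 0, 0, 0, -0.36, -1], [0.22, -0.61, 0, 0, 0, -0.36, -1], [0.24, -0.6, 0, 0, 0, -0.36, -1], [0, 0, 0, 0, 0, 0, -1], [0, 0, 0, 0, 0, 0, -1]]])

```text
t: 26.7
position: [0.5268, 0.0549, 0.1616]
eef_rot: [[-0.982, -0.19, -0.0], [-0.19, 0.982, 0.0], [-0.0, 0.0, -1.0]]
force: [0.1, -1.1, -2.2]
grip_width: 0.0074
grasp_force: 59.3
```

```bash
python3 p.py 0.5281 0.056 0.0785 10.85 6 -1
```

```text
[[-0.006,0.003,0.346,0.0,0.0,0.0,-1.0],[-0.006,0.003,0.346,0.0,0.0,0.0,-1.0],[-0.006,0.003,0.346,0.0,0.0,0.0,-1.0],[-0.006,0.003,0.346,0.0,0.0,0.0,-1.0],[-0.006,0.003,0.346,0.0,0.0,0.0,-1.0],[-0.006,0.003,0.346,0.0,0.0,0.0,-1.0]]
```

>>> move_arm(commands=[[[-0.02, 0, 0.5, 0, 0, 0, -1], [-0.02, 0, 0.5, 0, 0, 0, -1], [0, 0, 0.5, 0, 0, 0, -1], [0, 0, 0.3, 0, 0, 0, -1], [0, 0, 0.15, 0, 0, 0, -1], [0, 0, 0.08, 0, 0, 0, -1], [0, 0, 0, 0, 0, 0, -1], [0, 0, 0, 0, 0, 0, -1]]])

```text
t: 27.7
position: [0.5288, 0.0549, 0.0811]
eef_rot: [[-0.982, -0.19, 0.001], [-0.19, 0.982, 0.0], [-0.001, -0.0, -1.0]]
force: [0.3, -0.6, -0.9]
grip_width: 0.0076
grasp_force: 59.3
```

>>> move_arm(commands=[[[0, 0, 0.04, 0, 0, 0, -1], [0, 0, 0.03, 0, 0, 0, -1], [0, 0, 0, 0, 0, 0, 0], [0, 0, 0, 0, 0, 0, 0], [0, 0, 0, 0, 0, 0, 0], [0, 0, -0.4, 0, 0, 0, 0], [0, 0, -0.6, 0, 0, 0, 0], [0, 0, -0.6, 0, 0, 0, 0.2], [0, 0, -0.4, 0, 0, 0, 0.2], [0, 0, 0, 0, 0, 0, 0.2]]])

```text
t: 28.95
position: [0.5294, 0.055, 0.1589]
eef_rot: [[-0.982, -0.191, 0.003], [-0.191, 0.982, 0.0], [-0.003, -0.0, -1.0]]
force: [-0.1, -0.7, -0.3]
grip_width: 0.0512
grasp_force: 0.0
```

```bash
python3 - <<'E'
from k import *
s=robot.get_state(); print(np.round(s["position"],4)); look()
t=cam("top")
for ce,a,ct in blobs(masks(t)["white"],500,(390,150,520,300)): print("frame",rect(t,ct,.143))
E
python3 p.py 0.474 0.267 0.155 -26.6 8 0.2
```

```text
[0.5294 0.055  0.1589]
plate [315. 214.] [ 0.528  0.055 36.305  7.356 10.74 ]
plate [202. 216.] [ 5.4400e-01 -2.0000e-02  3.5689e+01  7.4820e+00  1.1272e+01]
frame [  0.532  -0.308 221.067 181.      9.585]
[[0.039,0.683,0.007,-0.0,-0.0,0.78,0.2],[0.095,0.677,0.007,-0.0,-0.0,0.78,0.2],[0.15,0.667,0.007,-0.0,-0.0,0.78,0.2],[0.204,0.653,0.007,-0.0,-0.0,0.78,0.2],[0.257,0.634,0.007,-0.0,-0.0,0.78,0.2],[0.308,0.61,0.007,-0.0,-0.0,0.78,0.2],[0.357,0.583,0.007,-0.0,-0.0,0.78,0.2],[0.404,0.552,0.007,-0.0,-0.0,0.78,0.2]]
```

Two keys stand in the tray. Next is the key at (0.474, 0.267), yaw -26.6°.

>>> move_arm(commands=[[[0.04, 0.68, 0, 0, 0, 0.78, 0.2], [0.1, 0.68, 0, 0, 0, 0.78, 0.2], [0.15, 0.67, 0, 0, 0, 0.78, 0.2], [0.2, 0.65, 0, 0, 0, 0.78, 0.2], [0.26, 0.63, 0, 0, 0, 0.78, 0.2], [0.31, 0.61, 0, 0, 0, 0.78, 0.2], [0.36, 0.58, 0, 0, 0, 0.78, 0.2], [0.4, 0.55, 0, 0, 0, 0.78, 0.2], [0, 0, 0, 0, 0, 0, 0.2], [0, 0, 0, 0, 0, 0, 0.2]]])

```text
t: 30.3
position: [0.4734, 0.2659, 0.1568]
eef_rot: [[-0.896, 0.445, -0.001], [0.445, 0.896, -0.001], [0.001, -0.002, -1.0]]
force: [-0.7, 0.2, 0.4]
grip_width: 0.0513
grasp_force: 0.0
```

```bash
python3 - <<'E'
from k import *
s=robot.get_state(); print(np.round(s["position"],4)); look()
E
python3 p.py 0.474 0.267 0.077 -26.6 4 0.2
```

```text
[0.4734 0.2659 0.1568]
plate [467. 176.] [  0.492   0.366  36.869   6.338 -16.239]
plate [318. 217.] [  0.474   0.267  36.034   7.294 -26.504]
[[0.001,0.009,0.5,-0.0,-0.0,0.01,0.2],[0.001,0.009,0.5,-0.0,-0.0,0.01,0.2],[0.001,0.009,0.5,-0.0,-0.0,0.01,0.2],[0.001,0.009,0.5,-0.0,-0.0,0.01,0.2]]
```

>>> move_arm(commands=[[[0, 0.01, 0.5, 0, 0, 0, 0.2], [0, 0.01, 0.5, 0, 0, 0, 0.2], [0, 0.01, 0.5, 0, 0, 0, 0.2], [0, 0, 0.48, 0, 0, 0, 0.2], [0, 0, 0, 0, 0, 0, -1], [0, 0, 0, 0, 0, 0, -1], [0, 0, 0, 0, 0, 0, -1], [0, 0, 0, 0, 0, 0, -1], [0, 0, -0.1, 0, 0, 0, -1], [0, 0, -0.1, 0, 0, 0, -1]]])

```text
t: 31.6
position: [0.4741, 0.2677, 0.0866]
eef_rot: [[-0.895, 0.445, -0.001], [0.445, 0.895, -0.0], [0.0, -0.0, -1.0]]
force: [0.3, -0.6, -1.5]
grip_width: 0.0077
grasp_force: 58.6
```

```bash
python3 p.py 0.4785 0.2666 0.09 -6.3 6 -1
```

```text
[[-0.019,0.004,-0.014,-0.0,-0.0,-0.56,-1.0],[-0.019,0.003,-0.014,-0.0,-0.0,-0.56,-1.0],[-0.019,0.002,-0.014,-0.0,-0.0,-0.56,-1.0],[-0.019,0.001,-0.014,-0.0,-0.0,-0.56,-1.0],[-0.019,-0.0,-0.014,-0.0,-0.0,-0.56,-1.0],[-0.019,-0.001,-0.014,-0.0,-0.0,-0.56,-1.0]]
```

>>> move_arm(commands=[[[-0.02, 0, -0.02, 0, 0, -0.56, -1], [-0.02, 0, -0.02, 0, 0, -0.56, -1], [-0.02, 0, -0.02, 0, 0, -0.56, -1], [-0.02, 0, -0.02, 0, 0, -0.56, -1], [-0.02, 0, 0, 0, 0, -0.56, -1], [-0.02, 0, 0, 0, 0, -0.57, -1], [0, 0, 0, 0, 0, 0, -1], [0, 0, 0, 0, 0, 0, -1], [0, 0, -0.2, 0, 0, 0, -1], [0, 0, -0.25, 0, 0, 0, -1]]])

```text
t: 32.85
position: [0.4788, 0.2662, 0.1083]
eef_rot: [[-0.994, 0.109, -0.0], [0.109, 0.994, 0.0], [0.0, -0.0, -1.0]]
force: [0.0, -0.5, -2.2]
grip_width: 0.0078
grasp_force: 58.6
```

>>> move_arm(commands=[[[0, 0, -0.25, 0, 0, 0, -1], [0, 0, -0.3, 0, 0, 0, -1], [0, 0, -0.4, 0, 0, 0, -1], [0, 0, -0.4, 0, 0, 0, -1], [0, 0, 0, 0, 0, 0, -1]]])

```text
t: 33.48
position: [0.48, 0.2668, 0.1637]
eef_rot: [[-0.994, 0.109, 0.004], [0.109, 0.994, 0.002], [-0.003, 0.002, -1.0]]
force: [-0.9, 0.5, -1.3]
grip_width: 0.0076
grasp_force: 58.7
```

```bash
python3 p.py 0.4599 -0.0344 0.165 10.85 10 -1
```

```text
[[-0.032,-0.754,-0.005,0.0,0.0,-0.28,-1.0],[-0.009,-0.755,-0.005,0.0,0.0,-0.28,-1.0],[0.013,-0.755,-0.005,0.0,0.0,-0.28,-1.0],[0.036,-0.754,-0.004,0.0,0.0,-0.28,-1.0],[0.058,-0.752,-0.004,0.0,0.0,-0.28,-1.0],[0.081,-0.75,-0.004,0.0,0.0,-0.28,-1.0],[0.103,-0.748,-0.004,0.0,0.0,-0.28,-1.0],[0.125,-0.744,-0.004,0.0,0.0,-0.28,-1.0],[0.147,-0.74,-0.004,0.0,0.0,-0.28,-1.0],[0.169,-0.735,-0.003,0.0,0.0,-0.28,-1.0]]
```

>>> move_arm(commands=[[[0.03, -0.7, 0, 0, 0, -0.28, -1], [0.03, -0.76, 0, 0, 0, -0.28, -1], [0.04, -0.76, 0, 0, 0, -0.28, -1], [0.05, -0.76, 0, 0, 0, -0.28, -1], [0.06, -0.76, 0, 0, 0, -0.28, -1], [0.07, -0.75, 0, 0, 0, -0.28, -1], [0.08, -0.75, 0, 0, 0, -0.28, -1], [0.09, -0.75, 0, 0, 0, -0.28, -1], [0.12, -0.75, 0, 0, 0, -0.28, -1], [0.13, -0.74, 0, 0, 0, -0.28, -1]]])

```text
t: 34.72
position: [0.4575, -0.0346, 0.1613]
eef_rot: [[-0.983, -0.184, -0.001], [-0.184, 0.983, 0.0], [0.001, 0.0, -1.0]]
force: [0.1, -0.1, -3.0]
grip_width: 0.0074
grasp_force: 58.6
```

>>> move_arm(commands=[[[0, 0, 0, 0, 0, 0, -1], [0, 0, 0, 0, 0, 0, -1]]])

```text
t: 34.98
position: [0.4577, -0.0334, 0.1614]
eef_rot: [[-0.983, -0.183, -0.001], [-0.183, 0.983, 0.001], [0.0, 0.001, -1.0]]
force: [-0.3, 0.4, -2.5]
grip_width: 0.0076
grasp_force: 59.2
```

```bash
python3 p.py 0.4599 -0.0344 0.0785 10.85 6 -1
```

```text
[[-0.008,-0.006,0.345,0.0,-0.0,-0.01,-1.0],[-0.008,-0.006,0.345,0.0,-0.0,-0.01,-1.0],[-0.008,-0.006,0.345,0.0,-0.0,-0.01,-1.0],[-0.008,-0.006,0.345,0.0,-0.0,-0.01,-1.0],[-0.008,-0.006,0.345,0.0,-0.0,-0.01,-1.0],[-0.008,-0.006,0.345,0.0,-0.0,-0.01,-1.0]]
```

>>> move_arm(commands=[[[-0.02, -0.02, 0.5, 0, 0, -0.03, -1], [-0.02, -0.02, 0.5, 0, 0, -0.03, -1], [0, 0, 0.5, 0, 0, 0, -1], [0, 0, 0.3, 0, 0, 0, -1], [0, 0, 0.15, 0, 0, 0, -1], [0, 0, 0.08, 0, 0, 0, -1], [0, 0, 0.05, 0, 0, 0, -1], [0, 0, 0, 0, 0, 0, -1], [0, 0, 0, 0, 0, 0, -1]]])

```text
t: 36.1
position: [0.4604, -0.0352, 0.0794]
eef_rot: [[-0.982, -0.189, 0.001], [-0.189, 0.982, -0.0], [-0.001, -0.001, -1.0]]
force: [-2.5, -1.0, 4.4]
grip_width: 0.0076
grasp_force: 59.4
```

>>> move_arm(commands=[[[0, 0, 0.03, 0, 0, 0, -1], [0, 0, 0, 0, 0, 0, -1], [0, 0, 0, 0, 0, 0, 0], [0, 0, 0, 0, 0, 0, 0], [0, 0, 0, 0, 0, 0, 0], [0, 0, -0.4, 0, 0, 0, 0], [0, 0, -0.6, 0, 0, 0, 0], [0, 0, -0.6, 0, 0, 0, 0.2], [0, 0, -0.4, 0, 0, 0, 0.2], [0, 0, 0, 0, 0, 0, 0.2]]])

```text
t: 37.35
position: [0.461, -0.0349, 0.1582]
eef_rot: [[-0.982, -0.19, 0.003], [-0.19, 0.982, -0.0], [-0.003, -0.001, -1.0]]
force: [0.3, -0.5, -0.4]
grip_width: 0.0509
grasp_force: 0.0
```

```bash
python3 - <<'E'
from k import *
s=robot.get_state(); print(np.round(s["position"],4)); look()
t=cam("top")
for ce,a,ct in blobs(masks(t)["white"],500,(390,150,520,300)): print("frame",rect(t,ct,.143))
E
python3 p.py 0.492 0.366 0.155 -15.8 10 0.2
```

```text
[ 0.461  -0.0349  0.1582]
frame [  0.532  -0.308 221.067 181.42    9.585]
[[-0.269,0.969,0.004,0.0,-0.0,0.45,0.2],[-0.224,0.98,0.004,0.0,-0.0,0.45,0.2],[-0.178,0.99,0.004,0.0,-0.0,0.45,0.2],[-0.132,0.997,0.004,0.0,-0.0,0.45,0.2],[-0.085,1.002,0.004,0.0,-0.0,0.45,0.2],[-0.038,1.005,0.004,0.0,-0.0,0.45,0.2],[0.009,1.005,0.004,0.0,-0.0,0.45,0.2],[0.055,1.004,0.004,0.0,-0.0,0.45,0.2],[0.102,1.0,0.004,0.0,-0.0,0.45,0.2],[0.149,0.994,0.004,0.0,-0.0,0.45,0.2]]
```

Run:
```python
from k import *
c=cam("wrist"); cv2.imwrite("pics/w6.png",c["im"])
look(thr=90)
```

```text
(no output)
```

View pics/w6.png

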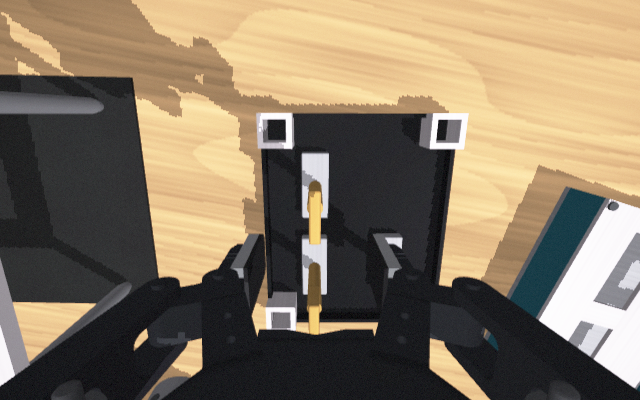

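The third key stands upright at (315,215), in line with the first; only its brightness differed, which is why my mask missed it. Now the last key.

>>> move_arm(commands=[[[-0.25, 0.88, 0, 0, 0, 0.41, 0.2], [-0.21, 0.89, 0, 0, 0, 0.41, 0.2], [-0.17, 0.9, 0, 0, 0, 0.41, 0.2], [-0.13, 0.91, 0, 0, 0, 0.41, 0.2], [-0.08, 0.91, 0, 0, 0, 0.41, 0.2], [-0.04, 0.91, 0, 0, 0, 0.41, 0.2], [-0.01, 0.91, 0, 0, 0, 0.41, 0.2], [0.04, 0.91, 0, 0, 0, 0.41, 0.2], [0.08, 0.91, 0, 0, 0, 0.41, 0.2], [0.11, 0.91, 0, 0, 0, 0.41, 0.2]]])

```text
t: 38.8
position: [0.4869, 0.3305, 0.156]
eef_rot: [[-0.971, 0.238, -0.002], [0.238, 0.971, -0.001], [0.001, -0.002, -1.0]]
force: [0.6, 0.9, -0.6]
grip_width: 0.0513
grasp_force: 0.0
```

>>> move_arm(commands=[[[0.14, 0.9, 0, 0, 0, 0.41, 0.2], [0, 0, 0, 0, 0, 0, 0.2], [0, 0, 0, 0, 0, 0, 0.2]]])

```text
t: 39.17
position: [0.4899, 0.3652, 0.1561]
eef_rot: [[-0.961, 0.278, -0.002], [0.278, 0.961, -0.002], [0.001, -0.002, -1.0]]
force: [0.4, 0.0, -0.7]
grip_width: 0.0513
grasp_force: 0.0
```

```bash
python3 - <<'E'
from k import *
s=robot.get_state(); print(np.round(s["position"],4)); look()
E
python3 p.py 0.492 0.366 0.077 -15.8 4 0.2
```

```text
[0.4899 0.3652 0.1561]
plate [317. 220.] [  0.492   0.366  36.108   7.938 -16.254]
[[-0.01,0.011,0.497,-0.0,-0.0,-0.01,0.2],[-0.01,0.011,0.497,-0.0,-0.0,-0.01,0.2],[-0.01,0.011,0.497,-0.0,-0.0,-0.01,0.2],[-0.01,0.01,0.497,-0.0,-0.0,-0.01,0.2]]
```

>>> move_arm(commands=[[[-0.01, 0.01, 0.5, 0, 0, 0, 0.2], [-0.01, 0.01, 0.5, 0, 0, 0, 0.2], [-0.01, 0.01, 0.5, 0, 0, 0, 0.2], [0, 0, 0.47, 0, 0, 0, 0.2], [0, 0, 0, 0, 0, 0, -1], [0, 0, 0, 0, 0, 0, -1], [0, 0, 0, 0, 0, 0, -1], [0, 0, 0, 0, 0, 0, -1], [0, 0, -0.1, 0, 0, 0, -1], [0, 0, -0.1, 0, 0, 0, -1]]])

```text
t: 40.48
position: [0.4916, 0.3667, 0.0864]
eef_rot: [[-0.961, 0.278, -0.001], [0.278, 0.961, -0.0], [0.001, -0.0, -1.0]]
force: [0.1, -0.6, -2.3]
grip_width: 0.0077
grasp_force: 58.6
```

```bash
python3 p.py 0.4891 0.362 0.09 -6.3 4 -1
```

```text
[[0.007,-0.033,-0.022,-0.0,-0.0,-0.41,-1.0],[0.008,-0.032,-0.022,-0.0,-0.0,-0.41,-1.0],[0.01,-0.032,-0.023,-0.0,-0.0,-0.41,-1.0],[0.011,-0.032,-0.023,-0.0,-0.0,-0.41,-1.0]]
```

>>> move_arm(commands=[[[0.01, -0.03, -0.02, 0, 0, -0.41, -1], [0.01, -0.03, -0.02, 0, 0, -0.41, -1], [0.01, -0.03, -0.02, 0, 0, -0.41, -1], [0.01, -0.03, -0.02, 0, 0, -0.41, -1], [0, 0, 0, 0, 0, 0, -1], [0, 0, 0, 0, 0, 0, -1], [0, 0, -0.2, 0, 0, 0, -1], [0, 0, -0.25, 0, 0, 0, -1], [0, 0, -0.25, 0, 0, 0, -1]]])

```text
t: 41.6
position: [0.4897, 0.3627, 0.1189]
eef_rot: [[-0.994, 0.11, 0.001], [0.11, 0.994, 0.001], [-0.001, 0.001, -1.0]]
force: [-0.0, -0.4, -2.3]
grip_width: 0.0074
grasp_force: 58.6
```

>>> move_arm(commands=[[[0, 0, -0.3, 0, 0, 0, -1], [0, 0, -0.4, 0, 0, 0, -1], [0, 0, -0.4, 0, 0, 0, -1], [0, 0, 0, 0, 0, 0, -1]]])

```text
t: 42.1
position: [0.4905, 0.3633, 0.1641]
eef_rot: [[-0.994, 0.11, 0.004], [0.11, 0.994, 0.003], [-0.003, 0.003, -1.0]]
force: [0.7, 0.2, -2.7]
grip_width: 0.0074
grasp_force: 58.7
```

```bash
python3 p.py 0.4456 0.0402 0.165 10.85 10 -1
```

```text
[[0.023,-0.815,-0.005,0.0,0.0,-0.29,-1.0],[0.047,-0.814,-0.005,0.0,0.0,-0.29,-1.0],[0.072,-0.812,-0.004,0.0,0.0,-0.29,-1.0],[0.096,-0.81,-0.004,0.0,0.0,-0.29,-1.0],[0.12,-0.807,-0.004,0.0,0.0,-0.29,-1.0],[0.144,-0.803,-0.004,0.0,0.0,-0.29,-1.0],[0.168,-0.798,-0.003,0.0,0.0,-0.29,-1.0],[0.192,-0.793,-0.003,0.0,0.0,-0.29,-1.0],[0.216,-0.786,-0.003,0.0,0.0,-0.29,-1.0],[0.239,-0.78,-0.003,0.0,0.0,-0.29,-1.0]]
```

>>> move_arm(commands=[[[0.02, -0.82, 0, 0, 0, -0.29, -1], [0.05, -0.81, 0, 0, 0, -0.29, -1], [0.07, -0.81, 0, 0, 0, -0.29, -1], [0.1, -0.81, 0, 0, 0, -0.29, -1], [0.12, -0.81, 0, 0, 0, -0.29, -1], [0.14, -0.8, 0, 0, 0, -0.29, -1], [0.17, -0.8, 0, 0, 0, -0.29, -1], [0.19, -0.79, 0, 0, 0, -0.29, -1], [0.22, -0.79, 0, 0, 0, -0.29, -1], [0.24, -0.78, 0, 0, 0, -0.29, -1]]])

```text
t: 43.35
position: [0.4445, 0.0381, 0.1615]
eef_rot: [[-0.981, -0.194, -0.0], [-0.194, 0.981, -0.0], [0.0, -0.0, -1.0]]
force: [0.2, 0.8, -1.7]
grip_width: 0.0075
grasp_force: 58.6
```

>>> move_arm(commands=[[[0, 0, 0, 0, 0, 0, -1], [0, 0, 0, 0, 0, 0, -1]]])

```text
t: 43.6
position: [0.4451, 0.0393, 0.1616]
eef_rot: [[-0.981, -0.192, 0.0], [-0.192, 0.981, 0.0], [-0.0, 0.0, -1.0]]
force: [-0.2, -0.4, -1.4]
grip_width: 0.0075
grasp_force: 59.3
```

```bash
python3 p.py 0.4456 0.0402 0.0785 10.85 6 -1
```

```text
[[-0.003,0.003,0.346,0.0,0.0,0.01,-1.0],[-0.003,0.003,0.346,0.0,0.0,0.01,-1.0],[-0.003,0.003,0.346,0.0,0.0,0.01,-1.0],[-0.003,0.003,0.346,0.0,0.0,0.01,-1.0],[-0.003,0.003,0.346,0.0,0.0,0.01,-1.0],[-0.003,0.003,0.346,0.0,0.0,0.01,-1.0]]
```

>>> move_arm(commands=[[[0, 0.01, 0.5, 0, 0, 0, -1], [0, 0.01, 0.5, 0, 0, 0, -1], [0, 0, 0.5, 0, 0, 0, -1], [0, 0, 0.3, 0, 0, 0, -1], [0, 0, 0.15, 0, 0, 0, -1], [0, 0, 0.08, 0, 0, 0, -1], [0, 0, 0.05, 0, 0, 0, -1], [0, 0, 0, 0, 0, 0, -1], [0, 0, 0, 0, 0, 0, -1]]])

```text
t: 44.72
position: [0.4453, 0.0398, 0.0795]
eef_rot: [[-0.981, -0.192, 0.001], [-0.192, 0.981, -0.0], [-0.001, -0.0, -1.0]]
force: [-2.6, -0.6, 6.8]
grip_width: 0.008
grasp_force: 59.6
```

>>> move_arm(commands=[[[0, 0, 0.02, 0, 0, 0, -1], [0, 0, 0, 0, 0, 0, -1], [0, 0, 0, 0, 0, 0, 0], [0, 0, 0, 0, 0, 0, 0], [0, 0, 0, 0, 0, 0, 0], [0, 0, -0.4, 0, 0, 0, 0], [0, 0, -0.8, 0, 0, 0, 0], [0, 0, -1, 0, 0, 0, 0.2], [0, 0, -0.8, 0, 0, 0, 0.2], [0, 0, 0, 0, 0, 0, 0.2]]])

```text
t: 45.98
position: [0.4469, 0.0401, 0.2002]
eef_rot: [[-0.981, -0.193, 0.006], [-0.193, 0.981, 0.001], [-0.006, -0.001, -1.0]]
force: [0.2, -0.1, -0.0]
grip_width: 0.0513
grasp_force: 0.0
```

```bash
python3 p.py 0.5315 -0.3075 0.26 9.6 11 1
```

```text
[[-0.037,-0.812,-0.135,-0.0,0.01,0.02,1.0],[-0.039,-0.812,-0.135,-0.0,0.01,0.02,1.0],[-0.041,-0.812,-0.135,-0.0,0.01,0.02,1.0],[-0.043,-0.812,-0.135,-0.0,0.01,0.02,1.0],[-0.045,-0.812,-0.135,-0.0,0.01,0.02,1.0],[-0.047,-0.812,-0.136,-0.0,0.01,0.02,1.0],[-0.048,-0.812,-0.136,-0.0,0.01,0.02,1.0],[-0.05,-0.812,-0.136,-0.0,0.01,0.02,1.0],[-0.052,-0.811,-0.136,-0.0,0.01,0.02,1.0],[-0.054,-0.811,-0.136,-0.0,0.01,0.02,1.0],[-0.056,-0.811,-0.136,-0.0,0.01,0.02,1.0]]
```

>>> move_arm(commands=[[[-0.04, -0.81, -0.4, 0, 0, 0.02, 1], [-0.04, -0.81, -0.4, 0, 0, 0.02, 1], [-0.04, -0.81, -0.4, 0, 0, 0.02, 1], [-0.04, -0.81, -0.3, 0, 0, 0.02, 1], [-0.05, -0.81, 0, 0, 0, 0.02, 1], [-0.05, -0.81, 0, 0, 0, 0.02, 1], [-0.05, -0.81, 0, 0, 0, 0.02, 1], [-0.05, -0.81, 0, 0, 0, 0.02, 1], [-0.05, -0.81, 0, 0, 0, 0.02, 1], [-0.05, -0.81, 0, 0, 0, 0.02, 1]]])

```text
t: 47.22
position: [0.5221, -0.2761, 0.2558]
eef_rot: [[-0.985, -0.172, -0.002], [-0.172, 0.985, 0.001], [0.002, 0.002, -1.0]]
force: [0.6, 0.5, -0.2]
grip_width: 0.0854
grasp_force: 0.0
```

>>> move_arm(commands=[[[-0.06, -0.81, 0, 0, 0, 0.02, 1], [0, 0, 0, 0, 0, 0, 1], [0, 0, 0, 0, 0, 0, 1]]])

```text
t: 47.6
position: [0.5298, -0.3062, 0.2562]
eef_rot: [[-0.985, -0.17, -0.002], [-0.17, 0.985, 0.002], [0.002, 0.002, -1.0]]
force: [-0.1, -0.4, 0.7]
grip_width: 0.0854
grasp_force: 0.0
```

```bash
python3 - <<'E'
from k import *
s=robot.get_state(); print(np.round(s["position"],4))
c=cam("wrist"); t=cam("top"); q=cam("scene")
a=np.radians(10.85); hs=cv2.cvtColor(t["im"],cv2.COLOR_BGR2HSV)
o=np.hstack([cv2.resize(c["im"],(400,250)),cv2.resize(q["im"][110:235,250:450],(400,250))])
o2=np.hstack([cv2.resize(t["im"][175:300,290:490],(400,250)),cv2.resize(t["im"][170:295,180:380],(400,250))])
cv2.imwrite("pics/c7.png",np.vstack([o,o2]))
b=[x for x in blobs(masks(c)["black"],200,(200,30,420,260))]
for ce,ar,ct in b: print("blk",ce.round(0),ar,rect(c,ct,.197))
E
python3 p.py 0.5315 -0.3075 0.1725 9.6 4 1
```

```text
[ 0.5298 -0.3062  0.2562]
blk [272. 170.] 8092 [  0.511  -0.339 105.334  37.692   9.814]
blk [355. 170.] 8089 [  0.501  -0.283 105.454  37.539   9.667]
blk [314. 205.] 2846 [  0.529  -0.307 113.922  13.007   9.726]
[[-0.007,-0.012,0.532,0.0,-0.0,0.01,1.0],[-0.007,-0.012,0.532,0.0,-0.0,0.01,1.0],[-0.006,-0.012,0.532,0.0,-0.0,0.01,1.0],[-0.006,-0.012,0.532,0.0,-0.0,0.01,1.0]]
```

View pics/c7.png

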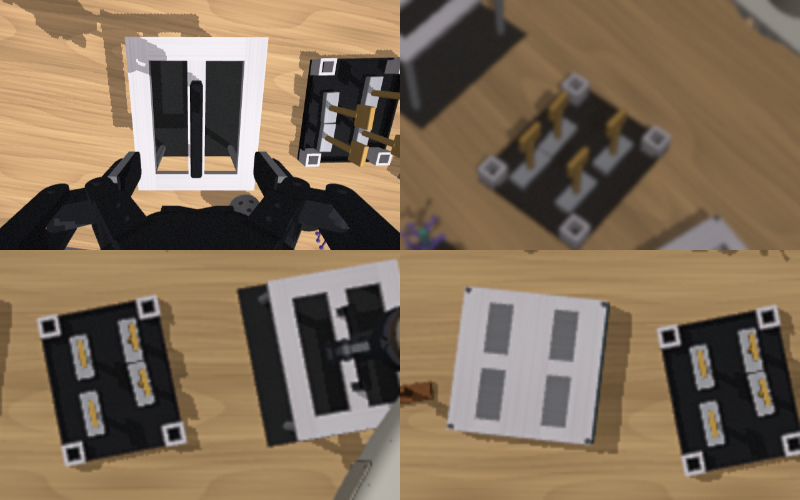

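The box is empty and all four keys stand upright inside the tray, with the right-hand pair nearly touching but clear of the sockets. The frame is unmoved at (0.53, -0.307), yaw 9.7°, so I'm regrasping the handle.

>>> move_arm(commands=[[[-0.02, -0.02, 0.53, 0, 0, 0.01, 1], [0, -0.01, 0.53, 0, 0, 0.01, 1], [0, 0, 0.53, 0, 0, 0, 1], [0, 0, 0.5, 0, 0, 0, 1], [0, 0, 0, 0, 0, 0, -1], [0, 0, 0, 0, 0, 0, -1], [0, 0, 0, 0, 0, 0, -1], [0, 0, 0, 0, 0, 0, -1], [0, 0, 0, 0, 0, 0, -1], [0, 0, 0, 0, 0, 0, -1]]], newtons=80)

```text
t: 49.0
position: [0.5316, -0.3073, 0.1751]
eef_rot: [[-0.986, -0.168, 0.001], [-0.168, 0.986, 0.001], [-0.001, 0.0, -1.0]]
force: [-1.8, 4.0, 5.7]
grip_width: 0.0121
grasp_force: 79.6
```

Run:
```python
from k import *
s=robot.get_state(); print(np.round(s["position"],4),s["grip_width"])
t=cam("top")
im=t["im"].astype(int); hs=cv2.cvtColor(t["im"],cv2.COLOR_BGR2HSV)
m=((hs[...,1]>90)&(hs[...,2]>90)).astype(np.uint8); hull=np.array([proj(t,[.494+x*np.cos(.189)-y*np.sin(.189),.0108+x*np.sin(.189)+y*np.cos(.189),.1]) for x,y in((-.095,-.075),(.095,-.075),(.095,.075),(-.095,.075))]).astype(np.int32)
k=np.zeros_like(m); cv2.fillConvexPoly(k,hull,1)
for ce,a,ct in blobs(m*k,8):
    p=onz(t,ce,.105)[:2]-[.494,.0108]; print(ce.round(1),a,np.round([p@[np.cos(.189),np.sin(.189)],p@[-np.sin(.189),np.cos(.189)]],4),rect(t,ct,.105)[2:])
```

```text
[ 0.5316 -0.3073  0.1751] 0.012077994106238254
[356.3 218.1] 41 [ 0.0515 -0.04  ] [33.648 11.202 -0.618]
[330.6 226.6] 38 [0.042  0.0354] [36.351  8.394 -0.316]
[361.9 240.9] 44 [-0.0139 -0.0426] [35.034 12.655 15.291]
[336.2 257. ] 36 [-0.0437  0.0363] [34.483  8.683  9.143]
```

The near-right key was shifted about 28 mm (likely the announced knock) but still stands inside the tray. I'm lifting the frame high enough for its legs to clear the keys, then carrying it over.

>>> move_arm(commands=[[[0, 0, -0.25, 0, 0, 0, -1], [0, 0, -0.4, 0, 0, 0, -1], [0, 0, -0.5, 0, 0, 0, -1], [0, 0, -0.5, 0, 0, 0, -1], [0, 0, -0.5, 0, 0, 0, -1], [0, 0, -0.5, 0, 0, 0, -1], [0, 0, -0.4, 0, 0, 0, -1], [0, 0, -0.25, 0, 0, 0, -1], [0, 0, 0, 0, 0, 0, -1]]])

```text
t: 50.18
position: [0.5314, -0.3081, 0.3061]
eef_rot: [[-0.986, -0.168, 0.0], [-0.168, 0.986, -0.0], [0.0, -0.0, -1.0]]
force: [0.4, 0.2, -4.9]
grip_width: 0.0121
grasp_force: 78.2
```

```bash
python3 p.py 0.4937 0.0112 0.305 10.85 14 -1
```

```text
[[-0.029,0.573,0.002,-0.0,-0.0,-0.01,-1.0],[-0.03,0.573,0.002,-0.0,-0.0,-0.01,-1.0],[-0.031,0.573,0.002,-0.0,-0.0,-0.01,-1.0],[-0.032,0.573,0.002,-0.0,-0.0,-0.01,-1.0],[-0.033,0.573,0.002,-0.0,-0.0,-0.01,-1.0],[-0.033,0.573,0.002,-0.0,-0.0,-0.01,-1.0],[-0.034,0.573,0.002,-0.0,-0.0,-0.01,-1.0],[-0.035,0.573,0.002,-0.0,-0.0,-0.01,-1.0],[-0.036,0.573,0.002,-0.0,-0.0,-0.01,-1.0],[-0.037,0.573,0.002,-0.0,-0.0,-0.01,-1.0],[-0.038,0.573,0.002,-0.0,-0.0,-0.01,-1.0],[-0.039,0.573,0.002,-0.0,-0.0,-0.01,-1.0],[-0.039,0.573,0.002,-0.0,-0.0,-0.01,-1.0],[-0.04,0.573,0.002,-0.0,-0.0,-0.01,-1.0]]
```

>>> move_arm(commands=[[[-0.02, 0.4, 0, 0, 0, -0.01, -1], [-0.04, 0.74, 0, 0, 0, -0.02, -1], [-0.04, 0.74, 0, 0, 0, -0.02, -1], [-0.04, 0.74, 0, 0, 0, -0.02, -1], [-0.04, 0.74, 0, 0, 0, -0.02, -1], [-0.04, 0.74, 0, 0, 0, -0.02, -1], [-0.04, 0.74, 0, 0, 0, -0.02, -1], [-0.05, 0.74, 0, 0, 0, -0.02, -1], [-0.05, 0.74, 0, 0, 0, -0.02, -1], [-0.05, 0.74, 0, 0, 0, -0.02, -1]]])

```text
t: 51.42
position: [0.4961, -0.0251, 0.3053]
eef_rot: [[-0.982, -0.188, -0.002], [-0.188, 0.982, 0.001], [0.002, 0.001, -1.0]]
force: [-0.9, 0.6, -4.9]
grip_width: 0.012
grasp_force: 78.3
```

>>> move_arm(commands=[[[-0.05, 0.6, 0, 0, 0, -0.01, -1], [-0.03, 0.36, 0, 0, 0, 0, -1], [0, 0, 0, 0, 0, 0, -1], [0, 0, 0, 0, 0, 0, -1], [0, 0, 0, 0, 0, 0, -1]]])

```text
t: 52.05
position: [0.4935, 0.0106, 0.306]
eef_rot: [[-0.982, -0.187, -0.0], [-0.187, 0.982, -0.0], [0.0, -0.0, -1.0]]
force: [0.3, 0.2, -5.5]
grip_width: 0.012
grasp_force: 78.4
```

```bash
python3 - <<'E'
from k import *
s=robot.get_state(); print(np.round(s["position"],4))
q=cam("scene"); tz=s["position"][2]-.1754+.146
for ce,a,ct in blobs(masks(q)["white"],500,(250,60,420,230)): print(ce,a,rect(q,ct,tz))
E
python3 p.py 0.4937 0.0112 0.22 10.85 4 -1
```

```text
[0.4935 0.0106 0.306 ]
[338.49296435 143.90243902] 2132 [4.95000e-01 1.50000e-02 2.18545e+02 1.75937e+02 1.10030e+01]
[[-0.002,0.004,0.538,-0.0,-0.0,-0.0,-1.0],[-0.002,0.004,0.538,-0.0,-0.0,-0.0,-1.0],[-0.002,0.004,0.538,-0.0,-0.0,-0.0,-1.0],[-0.002,0.004,0.538,-0.0,-0.0,-0.0,-1.0]]
```

Target for the TCP is (0.4937, 0.0113): the original seated grip plus the 0.4 mm regrasp shift.

>>> move_arm(commands=[[[0, 0.02, 0.3, 0, 0, 0, -1], [0, 0, 0.45, 0, 0, 0, -1], [0, 0, 0.45, 0, 0, 0, -1], [0, 0, 0.4, 0, 0, 0, -1], [0, 0, 0.35, 0, 0, 0, -1], [0, 0, 0.25, 0, 0, 0, -1], [0, 0, 0.1, 0, 0, 0, -1], [0, 0, 0, 0, 0, 0, -1], [0, 0, 0, 0, 0, 0, -1], [0, 0, 0, 0, 0, 0, -1]]])

```text
t: 53.35
position: [0.4937, 0.0122, 0.2147]
eef_rot: [[-0.982, -0.189, 0.001], [-0.189, 0.982, 0.0], [-0.001, -0.0, -1.0]]
force: [-0.2, 0.1, -5.3]
grip_width: 0.0124
grasp_force: 78.4
```

```bash
python3 p.py 0.4937 0.0113 0.176 10.85 6 -1
python3 - <<'E'
from k import *
print([np.round(robot.get_state()["position"],4) for i in range(1)])
q=cam("scene"); cv2.imwrite("pics/s8.png",cv2.resize(q["im"][90:240,270:410],None,fx=4,fy=4,interpolation=2))
E
```

```text
[[0.001,-0.004,0.161,-0.0,0.0,0.0,-1.0],[0.001,-0.004,0.161,-0.0,0.0,0.0,-1.0],[0.001,-0.004,0.161,-0.0,0.0,0.0,-1.0],[0.001,-0.004,0.161,-0.0,0.0,0.0,-1.0],[0.001,-0.004,0.161,-0.0,0.0,0.0,-1.0],[0.001,-0.004,0.161,-0.0,0.0,0.0,-1.0]]
[array([0.4937, 0.0122, 0.2147])]
```

View pics/s8.png

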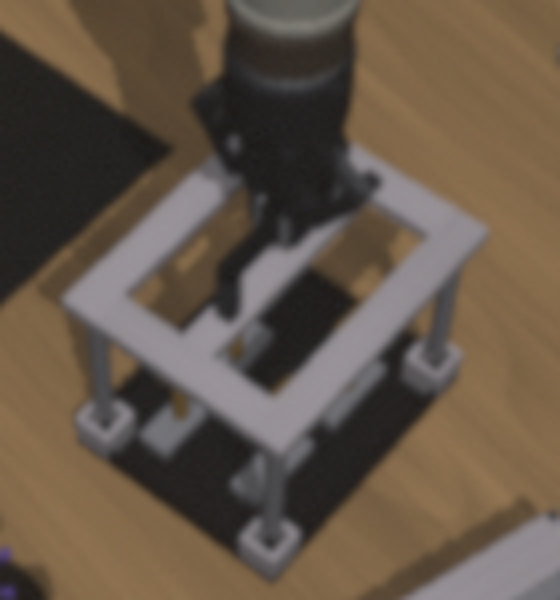

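The three visible legs sit over their sockets at (105,420), (268,540) and (433,360). I'm lowering gently to the seated height (TCP about 0.175).

>>> move_arm(commands=[[[0, -0.02, 0.15, 0, 0, 0, -1], [0, 0, 0.15, 0, 0, 0, -1], [0, 0, 0.15, 0, 0, 0, -1], [0, 0, 0.1, 0, 0, 0, -1], [0, 0, 0, 0, 0, 0, -1]]])

```text
t: 54.02
position: [0.4931, 0.0114, 0.1916]
eef_rot: [[-0.982, -0.188, -0.001], [-0.188, 0.982, -0.0], [0.001, 0.0, -1.0]]
force: [0.1, 0.1, -5.3]
grip_width: 0.0124
grasp_force: 78.4
```

>>> move_arm(commands=[[[0, 0, 0.1, 0, 0, 0, -1], [0, 0, 0.1, 0, 0, 0, -1], [0, 0, 0.1, 0, 0, 0, -1], [0, 0, 0.08, 0, 0, 0, -1], [0, 0, 0.04, 0, 0, 0, -1], [0, 0, 0, 0, 0, 0, -1], [0, 0, 0, 0, 0, 0, -1]]])

```text
t: 54.9
position: [0.4935, 0.0116, 0.178]
eef_rot: [[-0.982, -0.189, 0.002], [-0.189, 0.982, 0.001], [-0.002, 0.0, -1.0]]
force: [-6.4, 1.3, 10.1]
grip_width: 0.0122
grasp_force: 80.6
```

Contact is felt at TCP 0.178, which matches the seated height (handle 0.193, regrasp offset 0.015). I'm releasing and backing off.

>>> move_arm(commands=[[[0, 0, 0, 0, 0, 0, 1], [0, 0, 0, 0, 0, 0, 1], [0, 0, 0, 0, 0, 0, 1], [0, 0, 0, 0, 0, 0, 1], [0, 0, 0, 0, 0, 0, 1], [0, 0, -0.4, 0, 0, 0, 1], [0, 0, -0.6, 0, 0, 0, 1], [0, 0, -0.6, 0, 0, 0, 1], [0, 0, -0.6, 0, 0, 0, 1], [0, 0, 0, 0, 0, 0, 1]]])

```text
t: 56.15
position: [0.4948, 0.0114, 0.265]
eef_rot: [[-0.982, -0.188, 0.004], [-0.188, 0.982, 0.0], [-0.004, -0.001, -1.0]]
force: [-0.1, 0.6, -0.3]
grip_width: 0.0855
grasp_force: 0.0
```

>>> move_arm(commands=[[[0, 0.8, -0.4, 0, 0, 0, 1], [0, 0.8, 0, 0, 0, 0, 1], [0, 0.8, 0, 0, 0, 0, 1], [0, 0.8, 0, 0, 0, 0, 1], [0, 0.8, 0, 0, 0, 0, 1], [0, 0.8, 0, 0, 0, 0, 1], [0, 0.8, 0, 0, 0, 0, 1], [0, 0, 0, 0, 0, 0, 1], [0, 0, 0, 0, 0, 0, 1], [0, 0, 0, 0, 0, 0, 1]]])

```text
t: 57.4
position: [0.4513, 0.2304, 0.279]
eef_rot: [[-0.982, -0.187, -0.0], [-0.187, 0.982, -0.001], [0.001, -0.0, -1.0]]
force: [0.6, 0.2, 0.4]
grip_width: 0.0854
grasp_force: 0.0
```

Run:
```python
from m import *
c=cam("top"); s=cam("scene")
for n,c,b in (("t",c,(300,170,400,300)),("s",s,(270,100,400,240))):
    for ce,a,ct in blobs(masks(c)["white"],1000,b): print(n,ce,a,rect(c,ct,.146))
t=cam("top"); cv2.imwrite("pics/f.png",np.hstack([cv2.resize(t["im"][120:300,290:450],None,fx=2.4,fy=2.4),cv2.resize(s["im"][90:270,230:390],None,fx=2.4,fy=2.4)]))
```

```text
t [347.90279823 236.22017673] 2716 [4.94000e-01 1.10000e-02 2.20799e+02 1.80974e+02 1.08030e+01]
s [330.64407745 169.04840547] 1756 [4.95000e-01 1.30000e-02 2.16650e+02 1.78768e+02 1.10050e+01]
```

View pics/f.png

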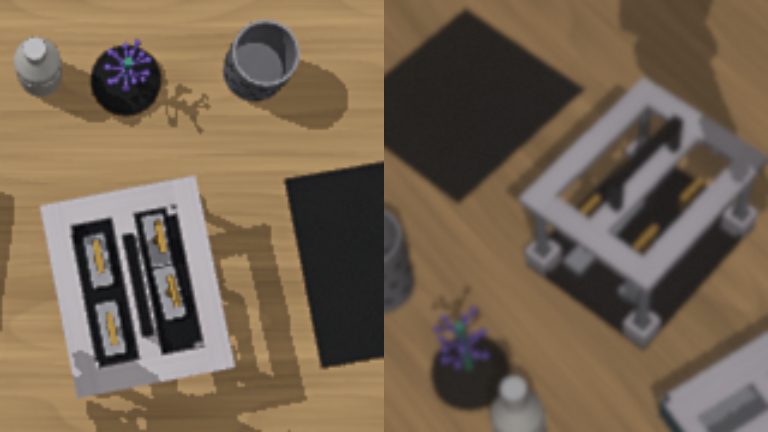

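The frame is seated at the same place, yaw and size as at the start. The four keys are upright under it and the bystanders look undisturbed. Handing in.

```bash
python3 -c "
from workcell import robot
print(robot.sign_off())"
```

```text
the job is handed in; nothing more can be done
None
```

The job is handed in, though sign-off returned no verdict: the upper frame is seated back over the tray at its starting position, all four keys stand upright under it, and the flask, wax tree and bottle look undisturbed.

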